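# Put the stool-top shelf back in order

## Robot

A 6-joint arm with a two-finger parallel gripper is mounted at the origin on the work surface. World frame = base frame: x ahead of the robot, y to its left, z up, the work surface at z = 0. Lengths are in m, angles in degrees, forces in N, time in s.
With the tool pointing down it reaches from about 0.35 to 0.875 m from the base axis. Payload 4.2 kg.
Tool frame: the origin (TCP) lies at the very end of the fingers, on their centre line; the grasp point (between the pads) lies behind it (r.grip_point_offset is the z of the grasp point in the tool frame, in m); z points along the fingers, y is the direction in which the jaws open and shut (so a half turn about z gives the same grasp; the last joint's range is limited). The gripper opens to 87 mm and grips with 3 to 60 N. Pads are 19 mm wide; open, the fingers measure 117 mm over their backs; the gripper's body (75 mm by 190 mm) begins 51 mm behind the grasp point.
Start: joints at [-48.724, 22.042, 0.453, 0, -68.411, -14.817], TCP at [0.278, -0.56, 0.223] pointing down, gripper open.
Joint ranges: [-179.83, 179.83], [-69.29, 118.12], [-61.27, 80.66], [-181.25, 117.63], [-171.15, -9.14], [-177.46, 177.46]. Speed limits (degrees/s): [159.86, 159.86, 180, 180, 180, 180].

## Interface

Orientations are given as a 3x3 rotation matrix whose columns are the frame's x, y, z axes.
In Python, from station import r, capture, workorder gives the robot as it stands. The module is installed in compiled form; this text tells all that it offers.
- The arm moves only by the shell command python3 -m crank 'ROWS'. ROWS is JSON, a list of rows, each an object with "delta_rot": the turn, a rotation vector about the tool's x, y, z in rad, a list of three; "linear": the shift along the tool's x, y, z in m, a list of three; "gripper": the opening in per cent of the stroke, from 0 (shut) to 100 (fully open). A call has 1 to 10 rows; each row shifts and turns the commanded pose from where the row before left it, along the tool's axes as they then stand; what a row does not reach is not made up. A row lasts 1/8 s, in which the tool goes at most 62.5 mm and 10.7 degrees, less where a joint would pass 70% of its speed; a pose out of reach is approached as far as the arm can. A call is refused whole if a number of a shift passes 0.0625 or a number of a turn 0.188, either way. A call with a gripper value outside its range is refused whole. The fingers move at their own pace and stop on an object; the grip force is fixed at half the most. Time passes only in rows, so rows that do not move let the fingers close. It gives the time, the measured TCP pose, the force and the opening at its end, in the units of the state.
- r.sense(): the state, without advancing time (a new reading comes with each control period).
- capture(name): name is "scene" or "top" or "wrist"; returns a dict with "img" (420x560x3 uint8, blue, green, red), "fx", "fy", "cx", "cy" (pixels), "dist_coeffs" ([k1, k2, p1, p2, k3] as OpenCV has them; the pictures are not rectified), "world_from_camera" (4x4, takes a point from camera to world coordinates). Camera axes: x right, y down, z forward; pixel columns grow to the right and rows downward; lengths in m; the calibration is good to about 2 mm. A picture is of the moment at which its call begins. There is no depth.
- workorder.finish_job(): hands the job in, once; it reports no verdict.
The state is a dict: "time_s": time; "joints": joint angles; "joint_velocities": joint speeds; "effort": joint torques, N m; "tcp_pos": TCP position; "ee_rot": TCP orientation; "wrist_force": force on the tool from outside, world axes, zero at the start; "moment": the same for the moment, N m; "gripper_width": opening from 0.0 (shut) to 1.0 (fully open).
Only numpy, scipy, OpenCV 4.12 (cv2) and the standard library are available. Lean on these libraries where they do the work, as an engineer would, in place of code of your own. Each camera call takes 0.05 s, during which the arm holds its last target.

## Task

Tidy the squat stool: put the forehead thermometer in the L-shaped tray, the bottle opener in the rectangular tray, the large clip-lid jar on the large round coaster and the small clip-lid jar on the small round coaster. Each must end flat on its holder's floor, inside the rim, and let go; the jars stay upright all along.

Things in the scene. Friction and masses are not known exactly. Their poses are not given: they have to be found in the camera images.
- thermo_barrel (a point): White pistol-shaped forehead thermometer on its side, 38 mm thick. Barrel 104 x 36 mm along x, nose to +x; handle 30 mm wide sticks out 62 mm to -y near the rear, its centre line 41 mm behind (-x) this point. Point: on the barrel's centre line, 19 mm above the underside, 40 mm behind the nose tip, near the centre of mass; grasp here across the barrel (along y).
- opener_center (a point): Plain steel bottle opener lying flat, 124 mm long, 10 mm thick: bar handle 22 mm wide ending in a ring 36 mm across. Point: mid-length, on the centre line, 5 mm above its underside, close to the centre of mass. x: along its length to the ring end; z up. Grasp here across the handle (22 mm, along y).
- big_jar_center (a point): Large glass jar, white clip-on lid, thin wire clips; upright, 56 mm in diameter, 66 mm high. Point: on its axis, half-way up (33 mm above its underside). The clips are at its +x and -x sides, so grasp along its y; z up.
- small_jar_center (a point): Small glass jar, white clip-on lid, thin wire clips; upright, 36 mm in diameter, 50 mm high. Point: on its axis, half-way up (25 mm above its underside). The clips are at its +x and -x sides, so grasp along its y; z up.
- thermo_tray: L-shaped shallow tray, 130 x 124 mm over all, fixed on the stool (top at z = 0.100 m). Origin: centre of its underside. Cork floor 3 mm thick, rim top 8 mm above the stool. 9 mm spare round the thermometer; no rim beside the barrel's middle. Barrel part along x on the +y side, handle part to -y near the -x end. Thermometer centred: its point at (+12, +31, +22) mm in the tray's frame, x axes alike.
- opener_tray: Rectangular shallow tray, 152 mm (x) by 58 mm (y) outside, 144 x 50 mm inside, fixed on the stool (top at z = 0.100 m). Origin: centre of its underside. Cork floor 3 mm thick, rim top 8 mm above the stool. No rim over the middle 76 mm of both long sides, for fingers. The opener lies along the tray's x, either end first, its point over the origin, 8 mm above the stool.
- big_coaster: Large round coaster, 82 mm across outside, 74 mm inside the rim, fixed on the stool (top at z = 0.100 m). Origin: centre of its underside. Cork floor 3 mm thick, rim top 8 mm above the stool. The seated jar's point is over the origin, 36 mm above the stool.
- small_coaster: Small round coaster, 60 mm across outside, 52 mm inside the rim, fixed on the stool (top at z = 0.100 m). Origin: centre of its underside. Cork floor 3 mm thick, rim top 8 mm above the stool. The seated jar's point is over the origin, 28 mm above the stool.
Mind the look-alikes: they are no part of the job. Leave any orange look-alike of the part that bears small_jar_center alone.

How it is judged (in metres and radians):
At the end, for the whole second after the job is handed in: Each thing at rest in its own holder, level within 0.07 rad and within 3 mm of seated height: thermometer within 16 mm in x and y and 0.25 rad, nose to tray +x; opener within 16 mm and 0.25 rad, either way round; each jar axis within 12 mm of its coaster (x of thermo_barrel in the frame of thermo_tray between -0.004 and 0.028 m and y of thermo_barrel in the frame of thermo_tray between 0.015 and 0.047 m and angle between the x axis of thermo_barrel and the x axis of thermo_tray, either way round below 0.25 rad and y of thermo_tray in the frame of thermo_barrel below -0.01 m and z of thermo_barrel in the frame of thermo_tray between 0.019 and 0.025 m and angle between each of thermo_barrel, opener_center, big_jar_center, small_jar_center's own z axis and vertical below 0.07 rad and linear speed of each of thermo, opener, big_jar, small_jar below 0.02 m/s and horizontal distance between opener_center and opener_tray below 0.016 m and angle between the x axis of opener_center and the x axis of opener_tray, either way round below 0.25 rad and z of opener_center in the frame of opener_tray between 0.005 and 0.011 m and horizontal distance between big_jar_center and big_coaster below 0.012 m and z of big_jar_center in the frame of big_coaster between 0.033 and 0.039 m and horizontal distance between small_jar_center and small_coaster below 0.012 m and z of small_jar_center in the frame of small_coaster between 0.025 and 0.031 m); the robot touches nothing.
It fails at once if the large jar is tipped over (angle between big_jar_center's own z axis and vertical above 0.7 rad).
It fails at once if the small jar is tipped over (angle between small_jar_center's own z axis and vertical above 0.7 rad).
It also fails if it takes over 112 s, if anything falls off the work surface, if the arm or the gripper's body presses on something with over 40 N, if the wrist force passes 120 N, or if a joint passes its speed limit or range.

## Working session

There is one attempt and no reset: what is moved stays moved. The work goes in short steps, Python scripts to look and compute and a shell command to move; the robot and the scene stay as the last step left them, time stands still between calls to the robot, and variables do not carry over. Pictures are saved under pics/ and viewed, and the job is handed in when it is done.

```bash
mkdir -p pics
python3 - <<'E'
from station import r, capture
import cv2,numpy as np
s=r.sense();print({k:np.round(v,3).tolist() for k,v in s.items()}, r.grip_point_offset)
for n in ["scene","top","wrist"]:
    c=capture(n);cv2.imwrite(f"pics/{n}0.png",c["img"]);np.savez(f"pics/{n}0.npz",**c)
    print(n,c["fx"],c["cx"],c["cy"],c["dist_coeffs"],np.round(c["world_from_camera"],3).tolist())
E
```

```text
{'time_s': 0.0, 'joints': [-48.725, 22.09, 0.38, -0.027, -68.414, -14.816], 'joint_velocities': [-0.019, -0.071, 0.133, -0.038, 0.039, 0.053], 'effort': [-0.001, -39.066, 18.741, 4.22, 0.011, -0.0], 'tcp_pos': [0.278, -0.559, 0.221], 'ee_rot': [[-0.895, -0.445, -0.001], [-0.445, 0.895, 0.002], [0.0, 0.002, -1.0]], 'wrist_force': [-0.222, 0.546, 0.051], 'moment': [-0.019, 0.004, -0.059], 'gripper_width': 1.001} -0.0187
scene 386.8644917661613 276.5482628108833 206.38943635742044 [-0.02279151  0.          0.          0.          0.        ] [[0.831, 0.349, -0.433, 0.902], [0.555, -0.553, 0.621, -0.6], [-0.023, -0.757, -0.653, 0.75], [0.0, 0.0, 0.0, 1.0]]
top 382.08109677260273 280.46813224608894 207.5365561190344 [0.00015104 0.         0.         0.         0.        ] [[0.002, -0.998, 0.062, 0.406], [-0.999, 0.001, 0.048, -0.004], [-0.048, -0.062, -0.997, 0.923], [0.0, 0.0, 0.0, 1.0]]
wrist 332.68995165243484 282.54695667458344 207.87562477255358 [0.01304531 0.         0.         0.         0.        ] [[-0.446, 0.853, 0.271, 0.203], [0.895, 0.424, 0.136, -0.596], [0.001, 0.303, -0.953, 0.385], [0.0, 0.0, 0.0, 1.0]]
```

View pics/top0.png

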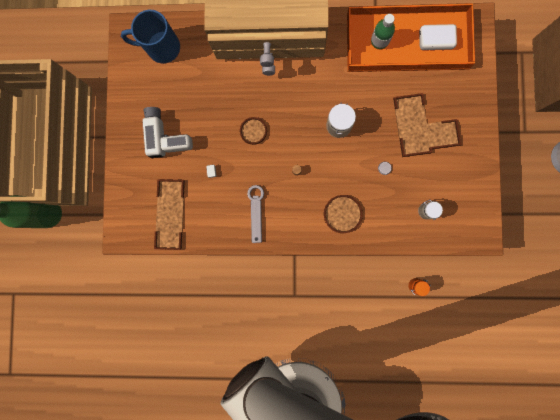

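View pics/scene0.png

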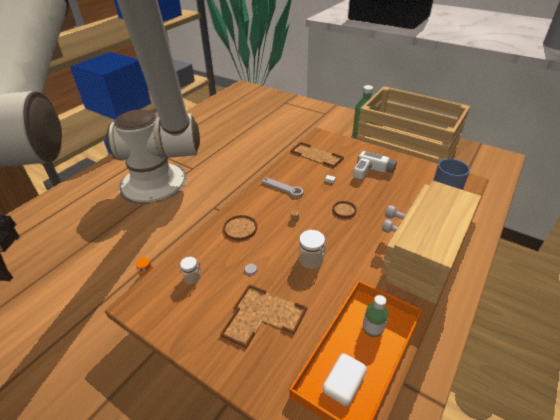

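View pics/wrist0.png

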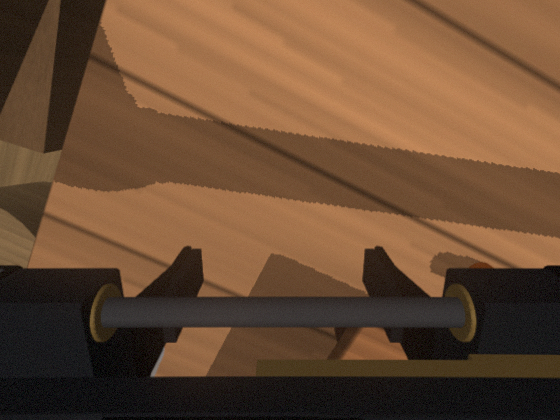

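Run:
```python
import cv2
a=cv2.imread("pics/top0.png")
cv2.imwrite("pics/cA.png",cv2.resize(a[85:260,130:290],None,fx=4.5,fy=3.4 and 3.4*0+3.4,interpolation=2) if 0 else cv2.resize(a[90:255,130:290],None,fx=3.6,fy=3.6,interpolation=cv2.INTER_CUBIC))
cv2.imwrite("pics/cB.png",cv2.resize(a[85:300,300:480],None,fx=2.75,fy=2.75,interpolation=cv2.INTER_CUBIC))
s=cv2.imread("pics/scene0.png")
cv2.imwrite("pics/cS.png",cv2.resize(s[130:345,130:400],None,fx=2.75,fy=2.75,interpolation=cv2.INTER_CUBIC))
```

```text
(no output)
```

View pics/cA.png

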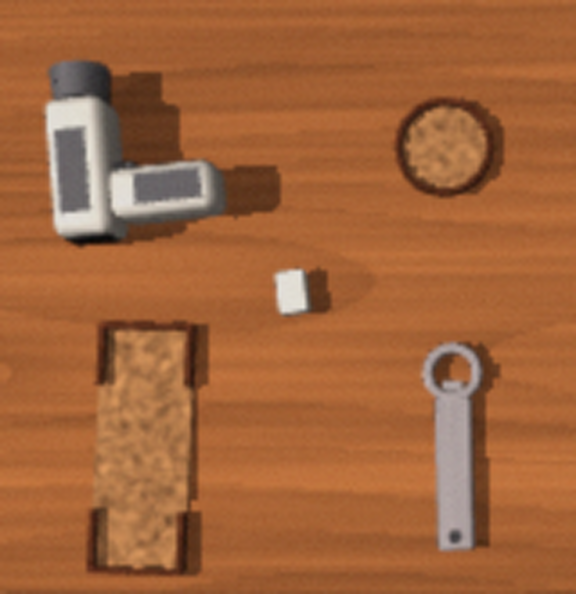

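View pics/cB.png

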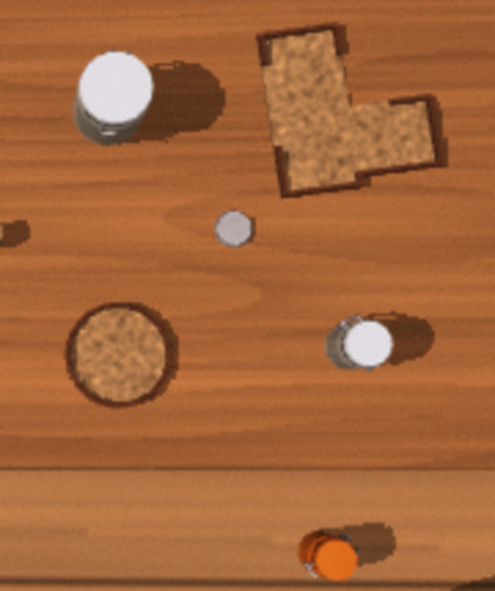

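View pics/cS.png

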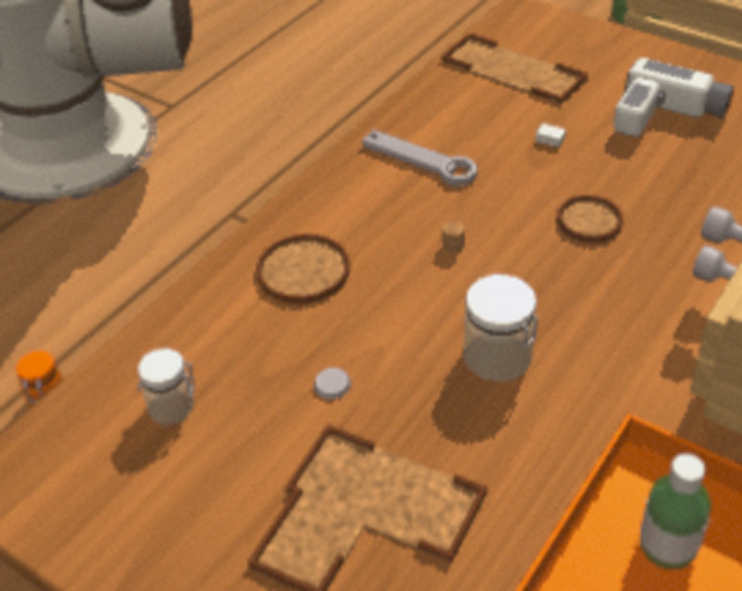

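```bash
cat > h.py <<'E'
import cv2,numpy as np
def load(n): 
    d=np.load(f"pics/{n}.npz");return {k:d[k] for k in d}
def ray(c,uv,z):
    K=np.array([[c["fx"],0,c["cx"]],[0,c["fy"],c["cy"]],[0,0,1]],float)
    p=cv2.undistortPoints(np.array(uv,float).reshape(-1,1,2),K,np.array(c["dist_coeffs"],float)).reshape(-1,2)
    M=c["world_from_camera"];d=np.c_[p,np.ones(len(p))]@M[:3,:3].T;o=M[:3,3]
    return (o+d*((z-o[2])/d[:,2])[:,None])[:,:2]
E
python3 - <<'E'
from h import *
c=load("top0");a=c["img"];hsv=cv2.cvtColor(a,cv2.COLOR_BGR2HSV)
for (u,v) in [(250,131),(241,131),(268,110),(344,214),(327,214),(168,215),(163,190),(170,185),(256,220),(150,140),(432,210),(342,116)]:
    print((u,v),hsv[v,u])
low=((hsv[...,1]<70)&(hsv[...,2]>60)).astype(np.uint8)
n,l,s,ce=cv2.connectedComponentsWithStats(low)
for i in range(1,n):
    if s[i,4]>30 and 80<ce[i][1]<260 and 100<ce[i][0]<500: print("low",s[i],ce[i].round(1))
dk=((hsv[...,2]<95)&(hsv[...,1]>90)).astype(np.uint8)
n,l,s,ce=cv2.connectedComponentsWithStats(dk)
for i in range(1,n):
    if s[i,4]>12 and 80<ce[i][1]<260 and 100<ce[i][0]<500: print("dk",s[i],ce[i].round(1))
cv2.imwrite("pics/m0.png",np.hstack([low[85:260,100:490],dk[85:260,100:490]])*255)
E
```

```text
(250, 131) [ 14 150 168]
(241, 131) [ 10 161  68]
(268, 110) [ 12 173 183]
(344, 214) [ 14 149 163]
(327, 214) [ 14 149 113]
(168, 215) [ 13 145 178]
(163, 190) [ 14 147 186]
(170, 185) [ 13 148 178]
(256, 220) [  2  19 174]
(150, 140) [165  10 105]
(432, 210) [140   7 227]
(342, 116) [144   6 226]
low [328 103  28  32 648] [341.  118.1]
low [ 143  107   50   49 1275] [160.9 136.2]
low [378 162  13  13 131] [384.4 167.8]
low [207 165   9  12 100] [210.9 170.6]
low [248 185  16  58 541] [255.7 214.7]
low [421 200  22  20 300] [431.8 209.5]
dk [394  94  32  15 109] [408.9  99.2]
dk [ 96 111   9   5  23] [101.1 113.3]
dk [160 110  19  26 201] [168.2 120.9]
dk [240 118  29  27 165] [255.2 130.9]
dk [338 119  43  19 388] [363.  126.4]
dk [429 120  33  31 150] [451.8 135.8]
dk [191 137  16   8  46] [198.2 142. ]
dk [400 139  32  18  92] [409.5 150.1]
dk [192 146  14   3  24] [197.5 147.2]
dk [150 152  28   6  51] [165.6 154.7]
dk [215 166   6  11  37] [217.6 171.4]
dk [157 180   8  17  51] [159.2 186.6]
dk [178 180   8  18  56] [182.8 186.9]
dk [261 186   5  14  20] [263.4 192.1]
dk [250 188   6   6  13] [252.5 190.6]
dk [324 195  38  25  80] [340.5 203. ]
dk [261 201   3  22  33] [261.5 210.6]
dk [441 202  16   7  83] [448.7 204.4]
dk [360 207   4   8  16] [361.5 210.4]
dk [357 217   7   9  15] [360.  220.3]
dk [328 224  15   8  19] [334.6 228.4]
dk [350 227   7   4  13] [353.2 228.8]
dk [155 231   5  18  42] [156.1 239.9]
dk [178 232   7  18  73] [181.5 240. ]
```

View pics/m0.png

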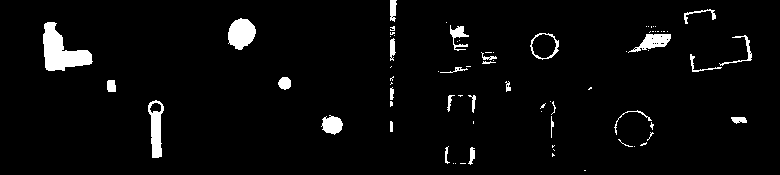

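Run:
```python
from h import *
c=load("top0");a=c["img"];hsv=cv2.cvtColor(a,cv2.COLOR_BGR2HSV)
def crop(p,s,o): return (np.array(p,float)+.5)/s-.5+np.array(o)
A=crop([(101,322),(197,322),(186,573),(88,571)],3.6,(130,90))
w=ray(c,A,.108);print("otray",w.round(4).tolist(),"ctr",w.mean(0).round(4));
d=(w[0]+w[1]-w[2]-w[3])/2;print(np.linalg.norm(d),np.degrees(np.arctan2(d[1],d[0])),np.linalg.norm(w[0]-w[1]))
B=crop([(258,37),(342,24),(432,95),(447,163),(283,196)],2.75,(300,85))
w=ray(c,B,.108);print("ttray",w.round(4).tolist())
d=w[0]-w[4];print("x len",np.linalg.norm(d),np.degrees(np.arctan2(d[1],d[0])));d2=w[4]-w[3];print("y len",np.linalg.norm(d2),np.degrees(np.arctan2(d2[1],d2[0]))-90)
dk=((hsv[...,2]<105)&(hsv[...,1]>90)).astype(np.uint8)
for nm,x0,y0,x1,y1,cc in [("small",238,115,268,148,(253,131)),("big",322,192,366,236,(344,214))]:
    # outer boundary of non-wood via convex hull of dark, excluding right-side shadow
    ys,xs=np.nonzero(dk[y0:y1,x0:x1]);P=np.c_[xs+x0,ys+y0]
    w=ray(c,P,.108);
    ce=w.mean(0)
    for it in range(30):
        # algebraic circle fit w/ trimming
        M=np.c_[2*w,np.ones(len(w))];s=np.linalg.lstsq(M,(w**2).sum(1),rcond=None)[0];ce=s[:2];R=np.sqrt(s[2]+ce@ce)
        e=abs(np.linalg.norm(w-ce,axis=1)-R);k=e<max(.003,np.percentile(e,97)) 
        if k.all():break
        w=w[k]
    print(nm,"coaster",ce.round(4),"R",R,len(w))
# jars lids: brightest white
for nm,x0,y0,x1,y1,z in [("big",320,95,365,145,.166),("small",415,195,450,225,.150)]:
    m=((hsv[...,1]<40)&(hsv[...,2]>190)).astype(np.uint8)[y0:y1,x0:x1]
    ct=max(cv2.findContours(m,0,cv2.CHAIN_APPROX_NONE)[0],key=cv2.contourArea)[:,0]+[x0,y0]
    (u,v),rr=cv2.minEnclosingCircle(ct.astype(np.float32));w=ray(c,[(u,v),(u+rr+.5,v)],z)
    print(nm,"jar",(u,v,rr),w[0].round(4),"R",np.linalg.norm(w[1]-w[0]))
# opener
m=((hsv[...,1]<70)&(hsv[...,2]>60)).astype(np.uint8)
s=np.zeros_like(m);s[180:250,240:272]=m[180:250,240:272]
ct=max(cv2.findContours(s,0,cv2.CHAIN_APPROX_NONE)[0],key=cv2.contourArea)
w=ray(c,ct[:,0],.110).astype(np.float32);print("opener",cv2.minAreaRect(w))
ys,xs=np.nonzero(s[204:240]);w=ray(c,np.c_[xs,ys+204],.11);l=cv2.fitLine(w.astype(np.float32),2,0,.01,.01).ravel();print("handle line",l, np.degrees(np.arctan2(l[1],l[0])))
```

```text
otray [[0.5187, 0.3035], [0.5184, 0.2446], [0.3675, 0.2486], [0.3684, 0.3081]] ctr [0.4432 0.2762]
0.15066636591446284 -1.6347685702916281 0.05898710314069391
ttray [[0.6911, -0.2072], [0.7004, -0.2719], [0.6434, -0.339], [0.5902, -0.3489], [0.5656, -0.2243]]
x len 0.12664638044550633 7.719962209792827
y len 0.12701183176302197 11.185056418856703
small coaster [0.6241 0.0937] R 0.028161217124707254 194
big coaster [ 0.4435 -0.0981] R 0.0386472379172822 244
big jar (341.756103515625, 116.41463470458984, 13.015552520751953) [ 0.635 -0.09 ] R 0.02681275736062615
small jar (433.6666564941406, 209.5833282470703, 8.090314865112305) [ 0.4491 -0.2719] R 0.016762185903944984
opener ((0.44359973073005676, 0.08844879269599915), (0.12201672047376633, 0.032325491309165955), 0.409146785736084)
handle line [0.9991713  0.04070203 0.42644167 0.08780406] 2.3326988
```

```bash
cat >> h.py <<'E'
def snap(cam,tag):
    from station import capture
    c=capture(cam);cv2.imwrite(f"pics/{tag}.png",c["img"]);np.savez(f"pics/{tag}.npz",**c);return c
def plan(x,y,z,phi=None):
    """to-go from the measured pose: shifts in tool axes, turns in rad"""
    from station import r
    s=r.sense();R=np.array(s["ee_rot"]);p=np.array(s["tcp_pos"])
    print("t",round(s["time_s"],2),"tcp",p.round(4),"phi",round(np.degrees(np.arctan2(R[1,0],R[0,0])),2),"g",round(s["gripper_width"],3),"F",np.round(s["wrist_force"],1))
    if phi is not None:
        f=np.radians(phi);T=np.array([[np.cos(f),np.sin(f),0],[np.sin(f),-np.cos(f),0],[0,0,-1.]])
        print("turn",cv2.Rodrigues(R.T@T)[0].ravel().round(4))
    else: T=R
    d=np.array([x,y,z])-p
    print("shift now",(R.T@d).round(4),"| after turn",(T.T@d).round(4))
E
python3 -m crank '[{"linear":[-0.035,0.0226,-0.01],"delta_rot":[0,0,0],"gripper":100},{"linear":[-0.035,0.0226,-0.01],"delta_rot":[0,0,0],"gripper":100},{"linear":[-0.035,0.0226,-0.01],"delta_rot":[0,0,0],"gripper":100},{"linear":[-0.035,0.0226,-0.01],"delta_rot":[0,0,0],"gripper":100},{"linear":[-0.035,0.0226,-0.01],"delta_rot":[0,0,0],"gripper":100},{"linear":[-0.035,0.0226,-0.01],"delta_rot":[0,0,0],"gripper":100},{"linear":[-0.035,0.0226,-0.01],"delta_rot":[0,0,0],"gripper":100},{"linear":[-0.035,0.0226,-0.01],"delta_rot":[0,0,0],"gripper":100},{"linear":[0,0,0],"delta_rot":[0,0,0],"gripper":100}]'
python3 - <<'E'
from h import *
plan(.449,-.272,.3,180);snap("wrist","w1")
E
```

```text
time_s: 1.27
tcp_pos: [0.4499, -0.2711, 0.3032]
ee_rot: [[-0.894, -0.449, 0.002], [-0.449, 0.894, -0.0], [-0.001, -0.001, -1.0]]
wrist_force: [-0.5, -0.3, 0.2]
gripper_width: 1.001
t 1.27 tcp [ 0.4499 -0.2711  0.3032] phi -153.32 g 1.001 F [-0.5 -0.3  0.2]
turn [-0.0005  0.0015  0.4656]
shift now [ 0.0013 -0.0004  0.0032] | after turn [ 0.0009 -0.0009  0.0032]
```

View pics/w1.png

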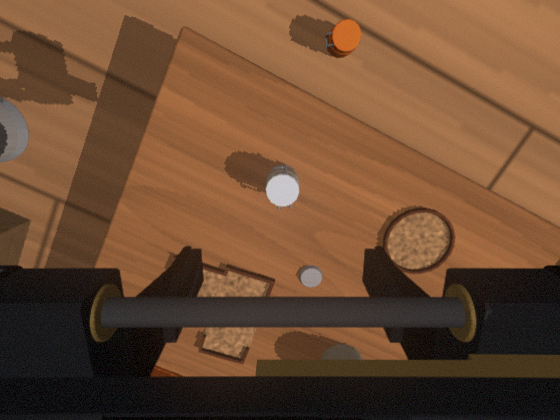

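Run:
```python
from h import *
c=load("w1");a=c["img"];hsv=cv2.cvtColor(a,cv2.COLOR_BGR2HSV)
m=((hsv[...,1]<40)&(hsv[...,2]>170)).astype(np.uint8)[150:230,240:330]
ct=max(cv2.findContours(m,0,cv2.CHAIN_APPROX_NONE)[0],key=cv2.contourArea)[:,0]+[240,150]
(u,v),rr=cv2.minEnclosingCircle(ct.astype(np.float32));w=ray(c,[(u,v),(u+rr+.5,v)],.15);print(u,v,rr,w[0],np.linalg.norm(w[1]-w[0]))
# coaster
dk=((hsv[...,2]<85)).astype(np.uint8)[200:280,378:460];ys,xs=np.nonzero(dk);w=ray(c,np.c_[xs+378,ys+200],.108).astype(np.float32);print(cv2.minEnclosingCircle(w),cv2.fitEllipse(w))
cv2.imwrite("pics/w1c.png",cv2.resize(a[140:220,220:340],None,fx=6,fy=6,interpolation=cv2.INTER_CUBIC))
```

```text
282.16253662109375 189.6007080078125 16.241722106933594 [ 0.44855194 -0.27201446] 0.01640581201793336
((0.4541609585285187, -0.08528120070695877), 0.05911039188504219) ((0.45257052779197693, -0.09269705414772034), (0.08520472049713135, 0.10374879091978073), 155.45684814453125)
```

View pics/w1c.png

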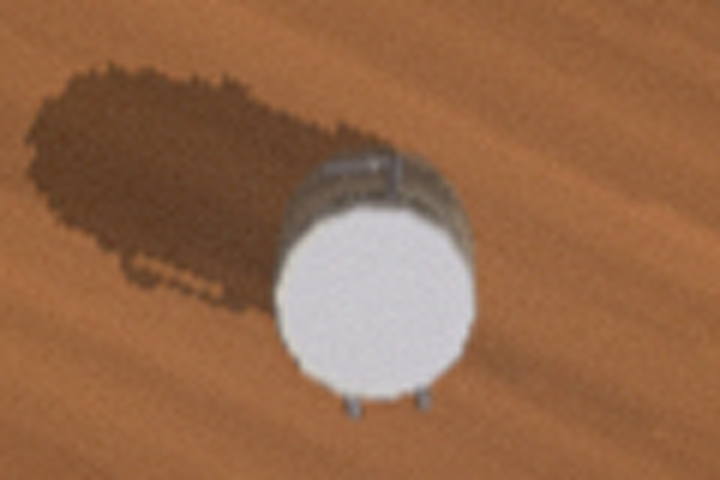

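```bash
python3 -m crank '[{"linear":[0.0012,0,0],"delta_rot":[0,0,-0.11],"gripper":100},{"linear":[0,0,0.045],"delta_rot":[0,0,0],"gripper":100},{"linear":[0,0,0.045],"delta_rot":[0,0,0],"gripper":100},{"linear":[0,0,0.045],"delta_rot":[0,0,0],"gripper":100},{"linear":[0,0,0.035],"delta_rot":[0,0,0],"gripper":100},{"linear":[0,0,0.019],"delta_rot":[0,0,0],"gripper":100},{"linear":[0,0,0],"delta_rot":[0,0,0],"gripper":100}]'
python3 - <<'E'
from h import *
plan(.4488,-.272,.114,-147);snap("wrist","w2")
E
```

```text
time_s: 2.2
tcp_pos: [0.4456, -0.2738, 0.1116]
ee_rot: [[-0.842, -0.54, -0.005], [-0.54, 0.842, 0.001], [0.003, 0.004, -1.0]]
wrist_force: [-0.7, -0.0, 0.7]
gripper_width: 1.0
t 2.2 tcp [ 0.4456 -0.2738  0.1116] phi -147.33 g 1.0 F [-0.7 -0.   0.7]
turn [ 0.0038 -0.0034 -0.0058]
shift now [-0.0037 -0.0002 -0.0024] | after turn [-0.0037 -0.0003 -0.0024]
```

View pics/w2.png

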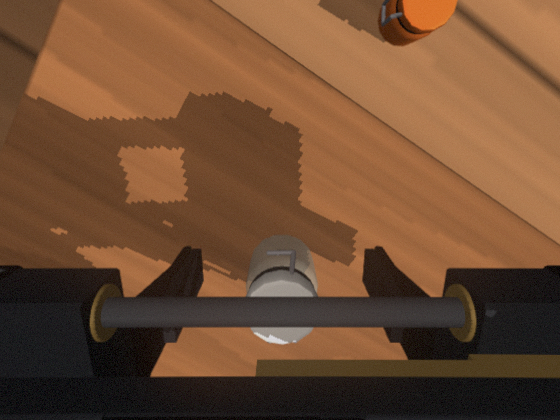

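```bash
python3 -m crank '[{"linear":[-0.0035,0,-0.002],"delta_rot":[0,0,0],"gripper":100},{"linear":[0,0,0],"delta_rot":[0,0,0],"gripper":30},{"linear":[0,0,0],"delta_rot":[0,0,0],"gripper":30},{"linear":[0,0,0],"delta_rot":[0,0,0],"gripper":30},{"linear":[0,0,0],"delta_rot":[0,0,0],"gripper":30},{"linear":[0,0,0],"delta_rot":[0,0,0],"gripper":30},{"linear":[0,0,0],"delta_rot":[0,0,0],"gripper":30}]'
python3 - <<'E'
from h import *
plan(.4488,-.272,.114,-147)
E
```

```text
time_s: 3.12
tcp_pos: [0.4504, -0.2715, 0.1155]
ee_rot: [[-0.841, -0.541, -0.0], [-0.541, 0.841, 0.0], [0.0, 0.0, -1.0]]
wrist_force: [0.0, 0.1, 1.1]
gripper_width: 0.402
t 3.12 tcp [ 0.4504 -0.2715  0.1155] phi -147.24 g 0.402 F [0.  0.1 1.1]
turn [ 0.0001 -0.0001 -0.0042]
shift now [0.0016 0.0005 0.0015] | after turn [0.0016 0.0005 0.0015]
```

```bash
python3 -m crank '[{"linear":[0,0,-0.015],"delta_rot":[0,0,0],"gripper":20},{"linear":[0,0,-0.03],"delta_rot":[0,0,0],"gripper":20},{"linear":[0,0,-0.04],"delta_rot":[0,0,0],"gripper":20},{"linear":[0,0,-0.04],"delta_rot":[0,0,0],"gripper":20},{"linear":[0,0,-0.02],"delta_rot":[0,0,0],"gripper":20},{"linear":[-0.0146,0.0089,0],"delta_rot":[0,0,0],"gripper":20},{"linear":[-0.03,0.0185,0],"delta_rot":[0,0,0],"gripper":20},{"linear":[-0.03,0.0185,0],"delta_rot":[0,0,0],"gripper":20},{"linear":[-0.03,0.0185,0],"delta_rot":[0,0,0],"gripper":20},{"linear":[-0.03,0.0185,0],"delta_rot":[0,0,0],"gripper":20}]'
python3 -m crank '[{"linear":[-0.03,0.0185,0],"delta_rot":[0,0,0],"gripper":20},{"linear":[-0.03,0.0185,0],"delta_rot":[0,0,0],"gripper":20},{"linear":[-0.03,0.0185,0],"delta_rot":[0,0,0],"gripper":20},{"linear":[-0.03,0.0185,0],"delta_rot":[0,0,0],"gripper":20},{"linear":[-0.03,0.0185,0],"delta_rot":[0,0,0],"gripper":20},{"linear":[-0.03,0.0185,0],"delta_rot":[0,0,0],"gripper":20},{"linear":[-0.025,0.016,0],"delta_rot":[0,0,0],"gripper":20},{"linear":[0,0,0],"delta_rot":[0,0,0],"gripper":20},{"linear":[0,0,0],"delta_rot":[0,0,0],"gripper":20}]'
python3 - <<'E'
from h import *
plan(.625,.094,.1185,-147);snap("wrist","w3")
E
```

```text
time_s: 4.38
tcp_pos: [0.5187, -0.127, 0.2596]
ee_rot: [[-0.841, -0.541, -0.002], [-0.541, 0.841, 0.0], [0.001, 0.001, -1.0]]
wrist_force: [-0.3, 0.7, -1.0]
gripper_width: 0.396
time_s: 5.5
tcp_pos: [0.6217, 0.089, 0.2597]
ee_rot: [[-0.841, -0.542, -0.002], [-0.542, 0.841, -0.001], [0.002, 0.001, -1.0]]
wrist_force: [-0.2, -0.4, -1.2]
gripper_width: 0.398
t 5.5 tcp [0.6217 0.089  0.2597] phi -147.21 g 0.398 F [-0.2 -0.4 -1.2]
turn [ 0.0006 -0.002  -0.0037]
shift now [-0.0057  0.0023  0.1412] | after turn [-0.0055  0.0024  0.1412]
```

View pics/w3.png

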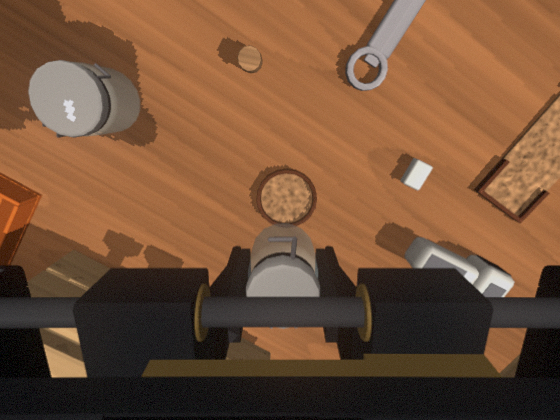

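Run:
```python
from h import *
c=load("w3");a=c["img"];hsv=cv2.cvtColor(a,cv2.COLOR_BGR2HSV)
print(ray(c,[(287,197),(257,197),(317,196),(288,168)],.108))
def circ(c,uv,Rpx,z,thr=90):
    hsv=cv2.cvtColor(c["img"],cv2.COLOR_BGR2HSV)[...,2];ys,xs=np.nonzero(hsv<thr)
    k=np.hypot(xs-uv[0],ys-uv[1])<Rpx;w=ray(c,np.c_[xs,ys][k],z)
    for i in range(5):
        M=np.c_[2*w,np.ones(len(w))];s=np.linalg.lstsq(M,(w**2).sum(1),rcond=None)[0];ce=s[:2];R=np.sqrt(s[2]+ce@ce)
        e=abs(np.linalg.norm(w-ce,axis=1)-R);w=w[e<.004]
    return ce.round(4),R.round(4),len(w)
print(circ(c,(287,197),34,.108,80))
cv2.imwrite("pics/w3c.png",cv2.resize(a[40:160,10:170],None,fx=5,fy=5,interpolation=cv2.INTER_CUBIC))
```

```text
[[0.62332061 0.09568005]
 [0.63928485 0.0709187 ]
 [0.60652203 0.1198609 ]
 [0.59868457 0.08079853]]
(array([0.6244, 0.0941]), np.float64(0.0275), 83)
```

View pics/w3c.png

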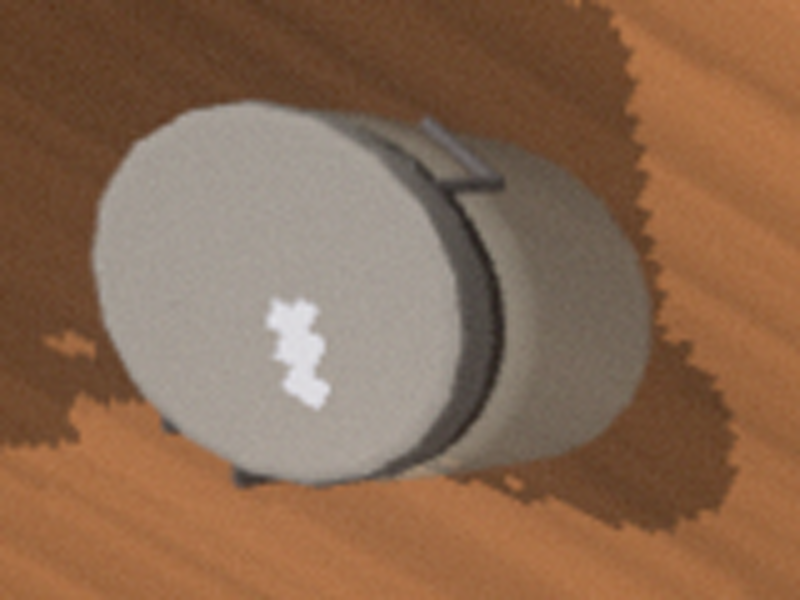

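```bash
python3 -m crank '[{"linear":[-0.005,0.002,0],"delta_rot":[0,0,0],"gripper":20},{"linear":[0,0,0.035],"delta_rot":[0,0,0],"gripper":20},{"linear":[0,0,0.04],"delta_rot":[0,0,0],"gripper":20},{"linear":[0,0,0.03],"delta_rot":[0,0,0],"gripper":20},{"linear":[0,0,0.02],"delta_rot":[0,0,0],"gripper":20},{"linear":[0,0,0.008],"delta_rot":[0,0,0],"gripper":20},{"linear":[0,0,0.003],"delta_rot":[0,0,0],"gripper":20},{"linear":[0,0,0],"delta_rot":[0,0,0],"gripper":20}]'
python3 - <<'E'
from h import *
plan(.625,.094,.1185,-147)
c=load("w3");w=ray(c,[(51,130),(102,71)],.153);print(w);d=w[1]-w[0];print(np.degrees(np.arctan2(d[1],d[0])),np.linalg.norm(d))
E
```

```text
time_s: 6.55
tcp_pos: [0.6261, 0.0932, 0.1254]
ee_rot: [[-0.841, -0.541, 0.001], [-0.541, 0.841, 0.0], [-0.001, -0.0, -1.0]]
wrist_force: [-0.2, -0.1, -1.1]
gripper_width: 0.398
t 6.55 tcp [0.6261 0.0932 0.1254] phi -147.24 g 0.398 F [-0.2 -0.1 -1.1]
turn [-0.0004  0.0014 -0.0042]
shift now [0.0005 0.0013 0.0069] | after turn [0.0005 0.0013 0.0069]
[[ 0.66788824 -0.0975796 ]
 [ 0.60608792 -0.08147298]]
165.3923271364207 0.06386472664520093
```

```bash
python3 -m crank '[{"linear":[0,0.001,0.003],"delta_rot":[0,0,0],"gripper":20},{"linear":[0,0,0.002],"delta_rot":[0,0,0],"gripper":20},{"linear":[0,0,0.001],"delta_rot":[0,0,0],"gripper":20},{"linear":[0,0,0],"delta_rot":[0,0,0],"gripper":20}]'
python3 - <<'E'
from h import *
plan(.625,.094,.1185,-147)
E
```

```text
time_s: 7.05
tcp_pos: [0.6251, 0.094, 0.1186]
ee_rot: [[-0.841, -0.541, 0.0], [-0.541, 0.841, 0.0], [-0.0, -0.0, -1.0]]
wrist_force: [-0.3, 0.1, -1.1]
gripper_width: 0.4
t 7.05 tcp [0.6251 0.094  0.1186] phi -147.24 g 0.4 F [-0.3  0.1 -1.1]
turn [-0.      0.0001 -0.0041]
shift now [0.0001 0.     0.0001] | after turn [0.0001 0.     0.0001]
```

```bash
for i in 1; do python3 -m crank '[{"linear":[0,0,0.001],"delta_rot":[0,0,0],"gripper":20},{"linear":[0,0,0],"delta_rot":[0,0,0],"gripper":20}]'; done;  python3 -m crank '[{"linear":[0,0,0.001],"delta_rot":[0,0,0],"gripper":20},{"linear":[0,0,0],"delta_rot":[0,0,0],"gripper":20}]'
```

```text
time_s: 7.3
tcp_pos: [0.6252, 0.094, 0.1185]
ee_rot: [[-0.841, -0.541, 0.001], [-0.541, 0.841, -0.0], [-0.001, -0.0, -1.0]]
wrist_force: [-3.6, 0.8, 5.3]
gripper_width: 0.399
time_s: 7.55
tcp_pos: [0.6252, 0.094, 0.1185]
ee_rot: [[-0.841, -0.542, 0.001], [-0.542, 0.841, -0.0], [-0.001, -0.001, -1.0]]
wrist_force: [-4.4, 0.6, 8.8]
gripper_width: 0.4
```

Contact felt at seat height. Release, then rise.

```bash
python3 -m crank '[{"linear":[0,0,-0.001],"delta_rot":[0,0,0],"gripper":100},{"linear":[0,0,0],"delta_rot":[0,0,0],"gripper":100},{"linear":[0,0,0],"delta_rot":[0,0,0],"gripper":100},{"linear":[0,0,0],"delta_rot":[0,0,0],"gripper":100},{"linear":[0,0,0],"delta_rot":[0,0,0],"gripper":100},{"linear":[0,0,-0.03],"delta_rot":[0,0,0],"gripper":100},{"linear":[0,0,-0.04],"delta_rot":[0,0,0],"gripper":100},{"linear":[0,0,-0.06],"delta_rot":[0,0,0],"gripper":100},{"linear":[0,0,-0.05],"delta_rot":[0,0,0],"gripper":100},{"linear":[0,0,0],"delta_rot":[0,0,0],"gripper":100}]'
python3 - <<'E'
from h import *
plan(.636,-.090,.28,165.4);snap("wrist","w4")
from station import r;print(r.sense()["joints"])
E
```

```text
time_s: 8.8
tcp_pos: [0.6271, 0.0943, 0.3033]
ee_rot: [[-0.841, -0.541, 0.011], [-0.541, 0.841, 0.003], [-0.011, -0.003, -1.0]]
wrist_force: [-0.6, -0.7, -0.8]
gripper_width: 0.994
t 8.8 tcp [0.6271 0.0943 0.3033] phi -147.22 g 0.994 F [-0.6 -0.7 -0.8]
turn [0.0012 0.0114 0.8268]
shift now [ 0.0925 -0.1597  0.0229] | after turn [-0.0551 -0.1761  0.0233]
[ 2.31950388e+01  2.04393333e+01  9.01119165e+00 -8.24614812e-03
 -7.82875287e+01 -8.04331429e+01]
```

View pics/w4.png

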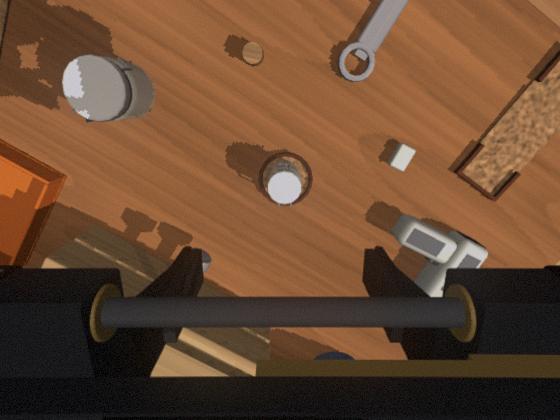

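```bash
python3 -m crank '[{"linear":[0.0185,-0.032,0],"delta_rot":[0,0,0],"gripper":100},{"linear":[0.0185,-0.032,0],"delta_rot":[0,0,0],"gripper":100},{"linear":[0.0185,-0.032,0],"delta_rot":[0,0,0],"gripper":100},{"linear":[0.0185,-0.032,0],"delta_rot":[0,0,0],"gripper":100},{"linear":[0.0185,-0.032,0],"delta_rot":[0,0,0.11],"gripper":100},{"linear":[0,0,0],"delta_rot":[0,0,0.18],"gripper":100},{"linear":[0,0,0],"delta_rot":[0,0,0.18],"gripper":100},{"linear":[0,0,0],"delta_rot":[0,0,0.18],"gripper":100},{"linear":[0,0,0],"delta_rot":[0,0,0.177],"gripper":100},{"linear":[0,0,0],"delta_rot":[0,0,0],"gripper":100}]'
python3 - <<'E'
from h import *
plan(.636,-.090,.125,165.4);c=snap("wrist","w5")
E
```

```text
time_s: 10.1
tcp_pos: [0.6333, -0.0906, 0.2957]
ee_rot: [[-0.968, 0.251, -0.003], [0.251, 0.968, 0.0], [0.003, -0.001, -1.0]]
wrist_force: [-0.9, -0.9, 0.6]
gripper_width: 1.0
t 10.1 tcp [ 0.6333 -0.0906  0.2957] phi 165.49 g 1.0 F [-0.9 -0.9  0.6]
turn [-0.0007 -0.0032  0.0016]
shift now [-0.0031  0.0013  0.1706] | after turn [-0.0025  0.0012  0.1707]
```

View pics/w5.png

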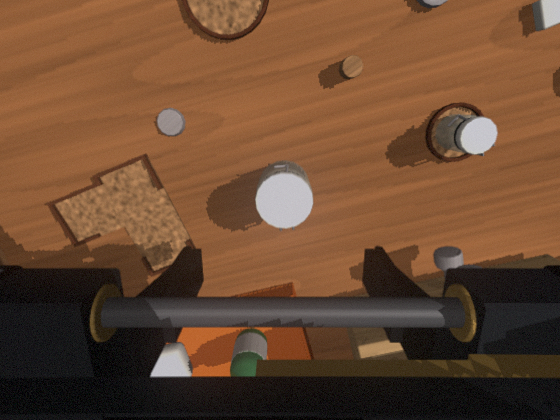

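Run:
```python
from h import *
c=load("w5");a=c["img"];hsv=cv2.cvtColor(a,cv2.COLOR_BGR2HSV)
m=((hsv[...,1]<40)&(hsv[...,2]>170)).astype(np.uint8)[150:250,230:340]
ct=max(cv2.findContours(m,0,cv2.CHAIN_APPROX_NONE)[0],key=cv2.contourArea)[:,0]+[230,150]
(u,v),rr=cv2.minEnclosingCircle(ct.astype(np.float32));w=ray(c,[(u,v),(u+rr+.5,v)],.166);print(u,v,rr,w[0],np.linalg.norm(w[1]-w[0]))
m=((hsv[...,1]<40)&(hsv[...,2]>170)).astype(np.uint8)[105:160,440:510]
ct=max(cv2.findContours(m,0,cv2.CHAIN_APPROX_NONE)[0],key=cv2.contourArea)[:,0]+[440,105]
(u,v),rr=cv2.minEnclosingCircle(ct.astype(np.float32));print("small jar",ray(c,[(u,v)],.153))
cv2.imwrite("pics/w5c.png",cv2.resize(a[140:240,200:340],None,fx=5,fy=5,interpolation=cv2.INTER_CUBIC))
cv2.imwrite("pics/w5t.png",cv2.resize(a[140:285,40:205],None,fx=4,fy=4,interpolation=cv2.INTER_CUBIC))
```

```text
284.0 200.5 28.306459426879883 [ 0.63529543 -0.08945386] 0.026397495195092213
small jar [[0.62374108 0.09380379]]
```

View pics/w5c.png

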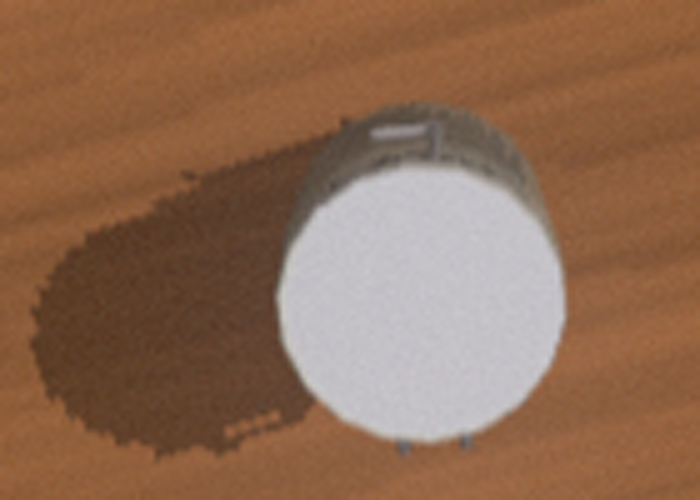

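View pics/w5t.png

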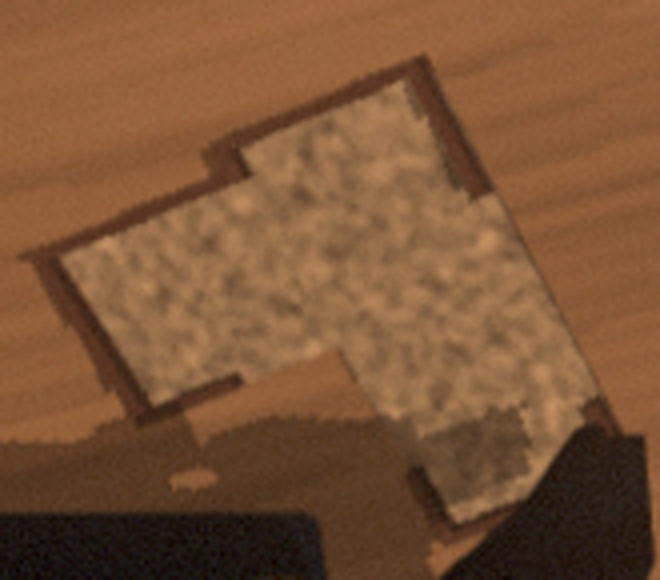

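```bash
python3 -m crank '[{"linear":[-0.002,0.001,0.02],"delta_rot":[0,0,0],"gripper":100},{"linear":[0,0,0.04],"delta_rot":[0,0,0],"gripper":100},{"linear":[0,0,0.04],"delta_rot":[0,0,0],"gripper":100},{"linear":[0,0,0.04],"delta_rot":[0,0,0],"gripper":100},{"linear":[0,0,0.022],"delta_rot":[0,0,0],"gripper":100},{"linear":[0,0,0.008],"delta_rot":[0,0,0],"gripper":100},{"linear":[0,0,0],"delta_rot":[0,0,0],"gripper":100},{"linear":[0,0,0],"delta_rot":[0,0,0],"gripper":100}]'
python3 - <<'E'
from h import *
plan(.6355,-.0895,.125,165.4)
c=load("w5");w=ray(c,[(145.4,154.4),(47.4,204.4),(76.1,244.9),(151,273.6)],.108);print(w)
d=w[0]-w[1];print(np.linalg.norm(d),np.degrees(np.arctan2(d[1],d[0]))-90)
E
```

```text
time_s: 11.15
tcp_pos: [0.6369, -0.0902, 0.1289]
ee_rot: [[-0.968, 0.252, 0.002], [0.252, 0.968, -0.0], [-0.002, 0.001, -1.0]]
wrist_force: [-0.4, -1.4, -0.0]
gripper_width: 0.999
t 11.15 tcp [ 0.6369 -0.0902  0.1289] phi 165.42 g 0.999 F [-0.4 -1.4 -0. ]
turn [0.0005 0.0024 0.0004]
shift now [0.0015 0.0003 0.0039] | after turn [0.0015 0.0003 0.0039]
[[ 0.56645954 -0.22192698]
 [ 0.59120669 -0.34574461]
 [ 0.64350352 -0.33629695]
 [ 0.69929937 -0.26731844]]
0.12626649081074665 11.30264366554654
```

```bash
python3 -m crank '[{"linear":[0.001,0,0.003],"delta_rot":[0,0,0],"gripper":45},{"linear":[0,0,0],"delta_rot":[0,0,0],"gripper":45},{"linear":[0,0,0],"delta_rot":[0,0,0],"gripper":45},{"linear":[0,0,0],"delta_rot":[0,0,0],"gripper":45},{"linear":[0,0,0],"delta_rot":[0,0,0],"gripper":45},{"linear":[0,0,0],"delta_rot":[0,0,0],"gripper":45}]'
python3 - <<'E'
from h import *
plan(.4435,-.0975,.25)
E
```

```text
time_s: 11.9
tcp_pos: [0.6351, -0.0899, 0.1247]
ee_rot: [[-0.968, 0.252, 0.0], [0.252, 0.968, -0.0], [-0.0, 0.0, -1.0]]
wrist_force: [-0.1, -0.3, 1.6]
gripper_width: 0.633
t 11.9 tcp [ 0.6351 -0.0899  0.1247] phi 165.38 g 0.633 F [-0.1 -0.3  1.6]
shift now [ 0.1835 -0.0557 -0.1253] | after turn [ 0.1835 -0.0557 -0.1253]
```

```bash
python3 -m crank '[{"linear":[0,0,-0.01],"delta_rot":[0,0,0],"gripper":40},{"linear":[0,0,-0.025],"delta_rot":[0,0,0],"gripper":40},{"linear":[0,0,-0.03],"delta_rot":[0,0,0],"gripper":40},{"linear":[0,0,-0.015],"delta_rot":[0,0,0],"gripper":40},{"linear":[0.0135,-0.004,0],"delta_rot":[0,0,0],"gripper":40},{"linear":[0.03,-0.009,0],"delta_rot":[0,0,0],"gripper":40},{"linear":[0.03,-0.009,0],"delta_rot":[0,0,0],"gripper":40},{"linear":[0.03,-0.009,0],"delta_rot":[0,0,0],"gripper":40},{"linear":[0.03,-0.009,0],"delta_rot":[0,0,0],"gripper":40},{"linear":[0.03,-0.009,0],"delta_rot":[0,0,0],"gripper":40}]'
python3 -m crank '[{"linear":[0.02,-0.0065,0],"delta_rot":[0,0,0],"gripper":40},{"linear":[0,0,0],"delta_rot":[0,0,0],"gripper":40},{"linear":[0,0,0],"delta_rot":[0,0,0],"gripper":40}]'
python3 - <<'E'
from h import *
plan(.4435,-.0981,.1277);snap("wrist","w6")
E
```

```text
time_s: 13.15
tcp_pos: [0.4613, -0.0961, 0.2029]
ee_rot: [[-0.967, 0.253, -0.004], [0.253, 0.967, 0.0], [0.004, -0.001, -1.0]]
wrist_force: [-0.2, 0.4, -2.3]
gripper_width: 0.637
time_s: 13.52
tcp_pos: [0.4432, -0.0973, 0.2041]
ee_rot: [[-0.968, 0.252, -0.0], [0.252, 0.968, 0.0], [0.0, -0.0, -1.0]]
wrist_force: [-0.0, -0.2, -2.9]
gripper_width: 0.635
t 13.53 tcp [ 0.4432 -0.0973  0.2041] phi 165.38 g 0.635 F [-0.  -0.2 -2.9]
shift now [-0.0005 -0.0007  0.0764] | after turn [-0.0005 -0.0007  0.0764]
```

View pics/w6.png

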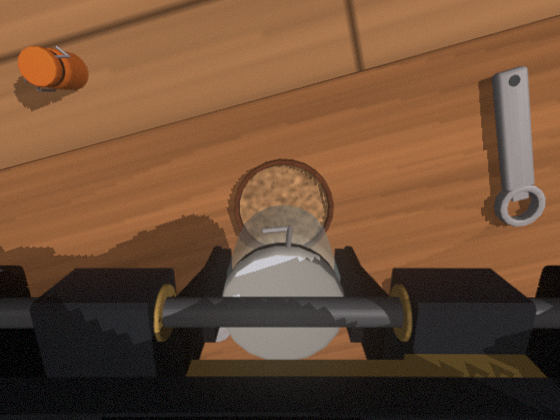

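```bash
python3 - <<'E'
from h import *
c=load("w6");hsv=cv2.cvtColor(c["img"],cv2.COLOR_BGR2HSV)
v=hsv[...,2]; row=v[205,225:345]; print(row.tolist()); print(v[150:175,283].tolist())
w=ray(c,[(237,205),(334,205),(283,159.5)],.108)
# circumcircle
A=np.c_[2*w,np.ones(3)];s=np.linalg.solve(A,(w**2).sum(1));print(s[:2],np.sqrt(s[2]+s[:2]@s[:2]))
o=ray(c,[(514,80),(520,206)],.11);print("opener hole/ring",o)
E
python3 -m crank '[{"linear":[0,-0.0005,0.02],"delta_rot":[0,0,0],"gripper":40},{"linear":[0,0,0.025],"delta_rot":[0,0,0],"gripper":40},{"linear":[0,0,0.017],"delta_rot":[0,0,0],"gripper":40},{"linear":[0,0,0.008],"delta_rot":[0,0,0],"gripper":40},{"linear":[0,0,0.003],"delta_rot":[0,0,0],"gripper":40},{"linear":[0,0,0],"delta_rot":[0,0,0],"gripper":40},{"linear":[0,0,0],"delta_rot":[0,0,0],"gripper":40}]'
```

```text
[166, 164, 164, 156, 114, 106, 108, 105, 103, 98, 92, 98, 95, 83, 82, 163, 165, 169, 174, 176, 177, 164, 150, 140, 132, 134, 146, 158, 168, 178, 179, 174, 169, 162, 159, 159, 157, 151, 140, 145, 155, 156, 147, 141, 143, 151, 160, 166, 169, 160, 159, 161, 157, 151, 148, 140, 138, 134, 135, 138, 140, 147, 143, 141, 138, 134, 139, 147, 151, 153, 157, 162, 173, 176, 166, 161, 159, 149, 150, 150, 153, 157, 159, 157, 155, 154, 147, 156, 152, 157, 151, 158, 168, 166, 176, 180, 181, 169, 117, 105, 106, 107, 107, 66, 76, 87, 91, 94, 104, 140, 143, 141, 146, 145, 147, 145, 144, 147, 148, 147]
[149, 147, 150, 150, 151, 151, 151, 152, 133, 95, 79, 95, 101, 95, 94, 125, 147, 148, 155, 159, 163, 151, 143, 145, 149]
[ 0.44237115 -0.09421587] 0.03958695772059468
opener hole/ring [[0.38996101 0.08849623]
 [0.48781823 0.08870699]]
time_s: 14.45
tcp_pos: [0.4439, -0.0977, 0.1321]
ee_rot: [[-0.968, 0.252, 0.001], [0.252, 0.968, 0.0], [-0.001, 0.0, -1.0]]
wrist_force: [-0.2, -0.1, -1.4]
gripper_width: 0.632
```

```bash
python3 -m crank '[{"linear":[0,0,0.003],"delta_rot":[0,0,0],"gripper":40},{"linear":[0,0,0.001],"delta_rot":[0,0,0],"gripper":40},{"linear":[0,0,0],"delta_rot":[0,0,0],"gripper":40},{"linear":[0,0,0],"delta_rot":[0,0,0],"gripper":40}]'; python3 -m crank '[{"linear":[0,0,0.001],"delta_rot":[0,0,0],"gripper":40},{"linear":[0,0,0],"delta_rot":[0,0,0],"gripper":40}]';python3 -m crank '[{"linear":[0,0,0.001],"delta_rot":[0,0,0],"gripper":40},{"linear":[0,0,0],"delta_rot":[0,0,0],"gripper":40}]'
```

```text
time_s: 14.95
tcp_pos: [0.4434, -0.0978, 0.1276]
ee_rot: [[-0.968, 0.252, 0.0], [0.252, 0.968, -0.0], [-0.0, -0.0, -1.0]]
wrist_force: [-0.1, 0.4, -0.7]
gripper_width: 0.635
time_s: 15.2
tcp_pos: [0.4434, -0.0978, 0.1276]
ee_rot: [[-0.968, 0.252, 0.0], [0.252, 0.968, -0.0], [-0.0, -0.0, -1.0]]
wrist_force: [-3.2, 2.4, 5.6]
gripper_width: 0.628
time_s: 15.45
tcp_pos: [0.4435, -0.0978, 0.1276]
ee_rot: [[-0.968, 0.252, 0.001], [0.252, 0.968, -0.001], [-0.001, -0.0, -1.0]]
wrist_force: [-5.7, 2.2, 12.3]
gripper_width: 0.636
```

```bash
python3 -m crank '[{"linear":[0,0,-0.002],"delta_rot":[0,0,0],"gripper":100},{"linear":[0,0,0],"delta_rot":[0,0,0],"gripper":100},{"linear":[0,0,0],"delta_rot":[0,0,0],"gripper":100},{"linear":[0,0,0],"delta_rot":[0,0,0],"gripper":100},{"linear":[0,0,-0.02],"delta_rot":[0,0,0],"gripper":100},{"linear":[0,0,-0.045],"delta_rot":[0,0,0],"gripper":100},{"linear":[0,0,-0.06],"delta_rot":[0,0,0],"gripper":100},{"linear":[0,0,-0.04],"delta_rot":[0,0,-0.1],"gripper":100},{"linear":[0,0,0],"delta_rot":[0,0,-0.18],"gripper":100},{"linear":[0,0,0],"delta_rot":[0,0,0],"gripper":100}]'
python3 - <<'E'
from h import *
plan(.4435,.0885,.28,-178.5);snap("wrist","w7")
E
```

```text
time_s: 16.7
tcp_pos: [0.4432, -0.0977, 0.2925]
ee_rot: [[-1.0, -0.023, 0.0], [-0.023, 1.0, 0.0], [-0.0, 0.0, -1.0]]
wrist_force: [0.7, 0.4, -0.7]
gripper_width: 1.0
t 16.7 tcp [ 0.4432 -0.0977  0.2925] phi -178.7 g 1.0 F [ 0.7  0.4 -0.7]
turn [ 0.0003  0.0002 -0.0036]
shift now [-0.0045  0.1861  0.0126] | after turn [-0.0052  0.1861  0.0125]
```

View pics/w7.png

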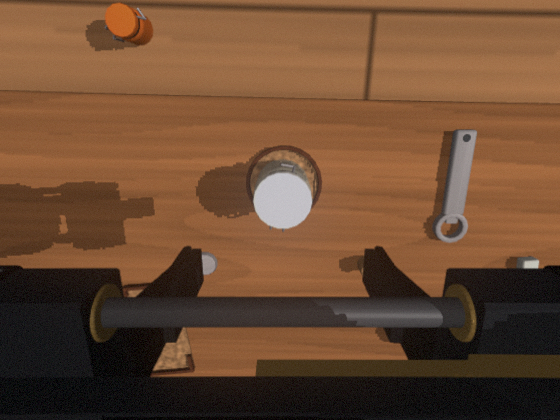

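```bash
python3 -m crank '[{"linear":[-0.0009,0.031,0],"delta_rot":[0,0,0],"gripper":100},{"linear":[-0.0009,0.031,0],"delta_rot":[0,0,0],"gripper":100},{"linear":[-0.0009,0.031,0],"delta_rot":[0,0,0],"gripper":100},{"linear":[-0.0009,0.031,0],"delta_rot":[0,0,0],"gripper":100},{"linear":[-0.0009,0.031,0],"delta_rot":[0,0,0],"gripper":100},{"linear":[0,0.031,0],"delta_rot":[0,0,0],"gripper":100},{"linear":[0,0,0],"delta_rot":[0,0,0],"gripper":100},{"linear":[0,0,0],"delta_rot":[0,0,0],"gripper":100}]'
python3 - <<'E'
from h import *
plan(.4435,.0885,.103,-178.5);c=snap("wrist","w8")
hsv=cv2.cvtColor(c["img"],cv2.COLOR_BGR2HSV);m=((hsv[...,1]<60)&(hsv[...,2]>90)).astype(np.uint8);m[250:]=0
n,l,s,ce=cv2.connectedComponentsWithStats(m)
for i in range(1,n):
    if s[i,4]>300:
        ys,xs=np.nonzero(l==i);w=ray(c,np.c_[xs,ys],.11).astype(np.float32);q=cv2.fitLine(w,2,0,.01,.01).ravel();print(s[i],cv2.minAreaRect(w),np.degrees(np.arctan2(q[1],q[0])))
E
```

```text
time_s: 17.75
tcp_pos: [0.443, 0.0879, 0.2919]
ee_rot: [[-1.0, -0.024, -0.001], [-0.024, 1.0, -0.001], [0.001, -0.001, -1.0]]
wrist_force: [0.3, 0.2, 0.2]
gripper_width: 0.996
t 17.75 tcp [0.443  0.0879 0.2919] phi -178.64 g 0.996 F [0.3 0.2 0.2]
turn [-0.0009 -0.0014 -0.0024]
shift now [-0.0008  0.0007  0.1889] | after turn [-0.0005  0.0006  0.1889]
[ 268  126   32  113 2110] ((0.4430585205554962, 0.08845624327659607), (0.12211336195468903, 0.03424112871289253), 2.2241122722625732) 1.410837
[  43  158   91   68 3987] ((0.4518909454345703, -0.11919590085744858), (0.06356450170278549, 0.10127857327461243), 30.97430419921875) -65.476524
```

View pics/w8.png

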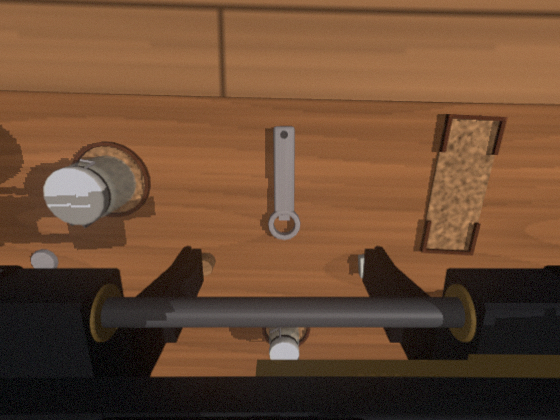

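```bash
python3 -m crank '[{"linear":[0,0,0.02],"delta_rot":[0,0,0],"gripper":70},{"linear":[0,0,0.045],"delta_rot":[0,0,0],"gripper":60},{"linear":[0,0,0.05],"delta_rot":[0,0,0],"gripper":60},{"linear":[0,0,0.04],"delta_rot":[0,0,0],"gripper":60},{"linear":[0,0,0.02],"delta_rot":[0,0,0],"gripper":60},{"linear":[0,0,0.008],"delta_rot":[0,0,0],"gripper":60},{"linear":[0,0,0],"delta_rot":[0,0,0],"gripper":60},{"linear":[0,0,0],"delta_rot":[0,0,0],"gripper":60}]'
python3 - <<'E'
from h import *
plan(.4433,.0885,.103,-178.5)
c=load("w8");w=ray(c,[(446,115),(503,117),(477,253),(420,251)],.108);print(w,w.mean(0));d=w[3]+w[2]-w[1]-w[0];print(np.linalg.norm(d/2),np.degrees(np.arctan2(d[1],d[0])))
E
```

```text
time_s: 18.8
tcp_pos: [0.444, 0.0885, 0.1105]
ee_rot: [[-1.0, -0.024, 0.002], [-0.024, 1.0, 0.001], [-0.002, 0.001, -1.0]]
wrist_force: [-0.2, -0.2, -0.6]
gripper_width: 0.6
t 18.8 tcp [0.444  0.0885 0.1105] phi -178.6 g 0.6 F [-0.2 -0.2 -0.6]
turn [ 0.0009  0.002  -0.0017]
shift now [0.0007 0.0001 0.0075] | after turn [0.0007 0.0001 0.0075]
[[0.36781847 0.24986684]
 [0.36860159 0.30676422]
 [0.51764502 0.31089926]
 [0.51687723 0.24618293]] [0.44273558 0.27842831]
0.14905126227444734 0.08670808788227904
```

```bash
python3 -m crank '[{"linear":[0.0005,0,0.0045],"delta_rot":[0,0,0],"gripper":60},{"linear":[0,0,0.003],"delta_rot":[0,0,0],"gripper":60},{"linear":[0,0,0],"delta_rot":[0,0,0],"gripper":10},{"linear":[0,0,0],"delta_rot":[0,0,0],"gripper":10},{"linear":[0,0,0],"delta_rot":[0,0,0],"gripper":10},{"linear":[0,0,0],"delta_rot":[0,0,0],"gripper":10},{"linear":[0,0,0],"delta_rot":[0,0,0],"gripper":10},{"linear":[0,0,0],"delta_rot":[0,0,0],"gripper":10}]'
python3 - <<'E'
from h import *
plan(.443,.2772,.20,179)
E
```

```text
time_s: 19.8
tcp_pos: [0.4428, 0.0883, 0.1021]
ee_rot: [[-1.0, -0.025, 0.0], [-0.025, 1.0, 0.0], [-0.0, 0.0, -1.0]]
wrist_force: [-0.2, 0.7, 0.0]
gripper_width: 0.248
t 19.8 tcp [0.4428 0.0883 0.1021] phi -178.58 g 0.248 F [-0.2  0.7  0. ]
turn [0.0001 0.0002 0.0423]
shift now [-0.0049  0.1888 -0.0979] | after turn [ 0.0031  0.1889 -0.0979]
```

```bash
python3 -m crank '[{"linear":[0,0,-0.01],"delta_rot":[0,0,0],"gripper":5},{"linear":[0,0,-0.03],"delta_rot":[0,0,0],"gripper":5},{"linear":[0,0,-0.03],"delta_rot":[0,0,0],"gripper":5},{"linear":[0,0.0188,-0.01],"delta_rot":[0,0,0],"gripper":5},{"linear":[-0.001,0.034,0],"delta_rot":[0,0,0],"gripper":5},{"linear":[-0.001,0.034,0],"delta_rot":[0,0,0],"gripper":5},{"linear":[-0.001,0.034,0],"delta_rot":[0,0,0],"gripper":5},{"linear":[-0.001,0.034,0],"delta_rot":[0,0,0],"gripper":5},{"linear":[-0.001,0.034,0],"delta_rot":[0,0,0.042],"gripper":5},{"linear":[0,0,0],"delta_rot":[0,0,0],"gripper":5}]'
python3 -m crank '[{"linear":[0,0,0],"delta_rot":[0,0,0],"gripper":5}]'
python3 - <<'E'
from h import *
plan(.443,.2772,.1055,179);c=snap("wrist","w9")
E
```

```text
time_s: 21.05
tcp_pos: [0.4431, 0.279, 0.1823]
ee_rot: [[-1.0, 0.015, 0.0], [0.015, 1.0, 0.0], [-0.0, 0.0, -1.0]]
wrist_force: [-0.6, -0.5, -1.5]
gripper_width: 0.247
time_s: 21.18
tcp_pos: [0.4428, 0.2767, 0.1821]
ee_rot: [[-1.0, 0.017, -0.001], [0.017, 1.0, -0.0], [0.001, -0.0, -1.0]]
wrist_force: [-0.3, -0.6, -1.1]
gripper_width: 0.25
t 21.18 tcp [0.4428 0.2767 0.1821] phi 179.03 g 0.25 F [-0.3 -0.6 -1.1]
turn [-0.0004 -0.0005  0.0005]
shift now [-0.0003  0.0005  0.0766] | after turn [-0.0002  0.0005  0.0766]
```

View pics/w9.png

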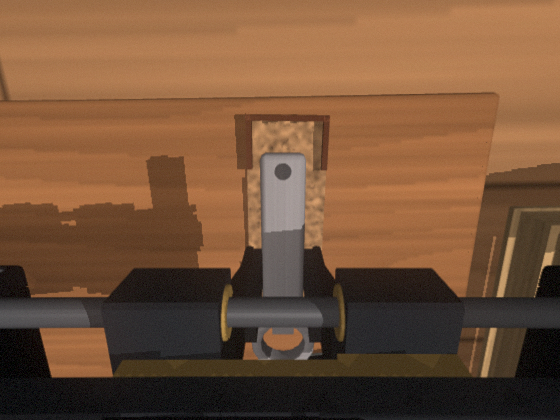

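```bash
python3 -m crank '[{"linear":[0,0.0005,0.02],"delta_rot":[0,0,0],"gripper":5},{"linear":[0,0,0.03],"delta_rot":[0,0,0],"gripper":5},{"linear":[0,0,0.015],"delta_rot":[0,0,0],"gripper":5},{"linear":[0,0,0.007],"delta_rot":[0,0,0],"gripper":5},{"linear":[0,0,0.002],"delta_rot":[0,0,0],"gripper":5},{"linear":[0,0,0],"delta_rot":[0,0,0],"gripper":5},{"linear":[0,0,0.001],"delta_rot":[0,0,0],"gripper":5},{"linear":[0,0,0],"delta_rot":[0,0,0],"gripper":5},{"linear":[0,0,0],"delta_rot":[0,0,0],"gripper":5}]'
python3 -m crank '[{"linear":[0,0,0.001],"delta_rot":[0,0,0],"gripper":5},{"linear":[0,0,0],"delta_rot":[0,0,0],"gripper":5}]'
python3 -m crank '[{"linear":[0,0,0.001],"delta_rot":[0,0,0],"gripper":5},{"linear":[0,0,0],"delta_rot":[0,0,0],"gripper":5}]'
```

```text
time_s: 22.35
tcp_pos: [0.4431, 0.2777, 0.1072]
ee_rot: [[-1.0, 0.017, 0.0], [0.017, 1.0, 0.0], [-0.0, 0.0, -1.0]]
wrist_force: [0.2, -0.6, -0.5]
gripper_width: 0.246
time_s: 22.6
tcp_pos: [0.443, 0.2776, 0.106]
ee_rot: [[-1.0, 0.017, -0.0], [0.017, 1.0, -0.0], [0.0, -0.0, -1.0]]
wrist_force: [0.8, 0.3, -1.0]
gripper_width: 0.249
time_s: 22.85
tcp_pos: [0.4431, 0.2777, 0.1051]
ee_rot: [[-1.0, 0.017, 0.0], [0.017, 1.0, 0.0], [-0.0, 0.0, -1.0]]
wrist_force: [0.6, -0.7, 0.6]
gripper_width: 0.244
```

```bash
python3 -m crank '[{"linear":[0,0,0.0007],"delta_rot":[0,0,0],"gripper":5},{"linear":[0,0,0],"delta_rot":[0,0,0],"gripper":5}]'
python3 -m crank '[{"linear":[0,0,0],"delta_rot":[0,0,0],"gripper":70},{"linear":[0,0,0],"delta_rot":[0,0,0],"gripper":70},{"linear":[0,0,0],"delta_rot":[0,0,0],"gripper":70},{"linear":[0,0,0],"delta_rot":[0,0,0],"gripper":70},{"linear":[0,0,-0.02],"delta_rot":[0,0,0],"gripper":70},{"linear":[0,0,-0.05],"delta_rot":[0,0,0],"gripper":70},{"linear":[0,0,-0.06],"delta_rot":[0,0,0],"gripper":100},{"linear":[0,0,-0.06],"delta_rot":[0,0,0],"gripper":100},{"linear":[0,0,0],"delta_rot":[0,0,0],"gripper":100},{"linear":[0,0,0],"delta_rot":[0,0,0],"gripper":100}]'
python3 - <<'E'
from h import *
plan(.57,.29,.30,179);c=snap("wrist","w10")
E
```

```text
time_s: 23.1
tcp_pos: [0.4431, 0.2777, 0.1051]
ee_rot: [[-1.0, 0.017, 0.0], [0.017, 1.0, 0.0], [-0.0, 0.0, -1.0]]
wrist_force: [-2.1, -0.7, 4.1]
gripper_width: 0.248
time_s: 24.35
tcp_pos: [0.4426, 0.2774, 0.2939]
ee_rot: [[-1.0, 0.017, -0.001], [0.017, 1.0, 0.0], [0.001, 0.0, -1.0]]
wrist_force: [0.2, -0.2, -0.4]
gripper_width: 0.989
t 24.35 tcp [0.4426 0.2774 0.2939] phi 179.0 g 0.989 F [ 0.2 -0.2 -0.4]
turn [ 0.0001 -0.0008  0.0001]
shift now [-0.1271  0.0148 -0.0062] | after turn [-0.1271  0.0148 -0.0061]
```

View pics/w10.png

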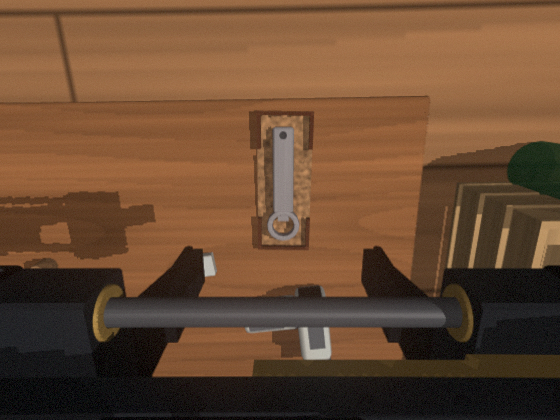

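```bash
python3 -m crank '[{"linear":[-0.026,0.005,0],"delta_rot":[0,0,0],"gripper":100},{"linear":[-0.026,0.005,0],"delta_rot":[0,0,0],"gripper":100},{"linear":[-0.026,0.005,0],"delta_rot":[0,0,0],"gripper":100},{"linear":[-0.026,0.005,0],"delta_rot":[0,0,0],"gripper":100},{"linear":[-0.026,0.005,0],"delta_rot":[0,0,0],"gripper":100},{"linear":[-0.026,0.005,0],"delta_rot":[0,0,0],"gripper":100},{"linear":[0,0,0],"delta_rot":[0,0,0],"gripper":100},{"linear":[0,0,0],"delta_rot":[0,0,0],"gripper":100}]'
python3 - <<'E'
from h import *
plan(.6,.31,.30,179);c=snap("wrist","w11")
E
```

```text
time_s: 25.4
tcp_pos: [0.599, 0.3046, 0.2927]
ee_rot: [[-1.0, 0.017, -0.003], [0.017, 1.0, -0.002], [0.003, -0.002, -1.0]]
wrist_force: [-1.0, 0.3, 0.2]
gripper_width: 0.995
t 25.4 tcp [0.599  0.3046 0.2927] phi 179.01 g 0.995 F [-1.   0.3  0.2]
turn [-0.0019 -0.0025  0.0002]
shift now [-0.0009  0.0054 -0.0073] | after turn [-0.0009  0.0054 -0.0073]
```

View pics/w11.png

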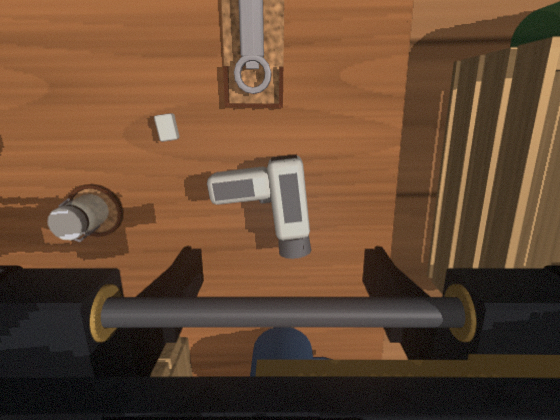

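Run:
```python
from h import *
c=load("w11");cv2.imwrite("pics/w11c.png",cv2.resize(c["img"][145:270,195:325],None,fx=4.7,fy=4.7,interpolation=cv2.INTER_CUBIC))
```

```text
(no output)
```

View pics/w11c.png

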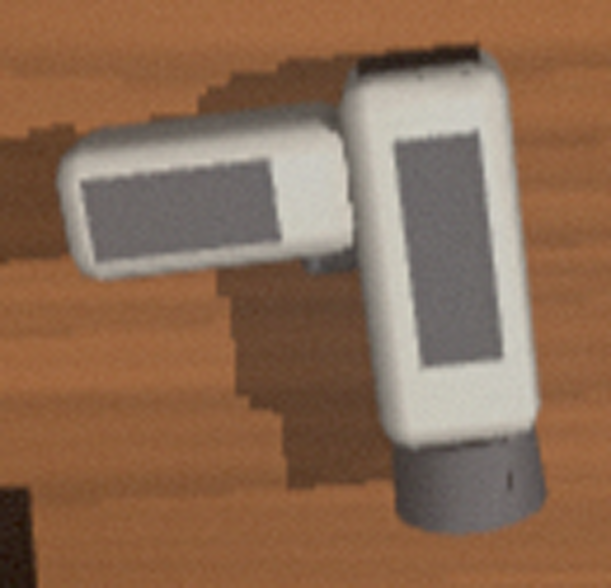

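Run:
```python
from h import *
c=load("w11");f=lambda p:(np.array(p,float)+.5)/4.7-.5+np.array([195,145])
t=ray(c,f([(436,138),(461,361),(428,62),(463,440)]),.138);tip=ray(c,f([(471,531)]),.135)
print(t,tip);d=t[1]-t[0];d/=np.linalg.norm(d);print("yaw",np.degrees(np.arctan2(d[1],d[0])))
e1=t[0]+d*((tip[0]-t[0])@d);e0=t[0]+d*((t[2]-t[0])@d);print("len",np.linalg.norm(e1-e0),"from nose",e1-.040*d,"from rear",e0+.064*d)
h=ray(c,f([(82,182),(97,262),(278,241),(270,160)]),.135);hd=h[2:].mean(0)-h[:2].mean(0);print("handle dir-90",np.degrees(np.arctan2(hd[1],hd[0]))-90,"handle mid",h.mean(0), "along axis from rear",(h.mean(0)-e0)@d)
c=load("top0")
```

```text
[[0.58136529 0.30964885]
 [0.63035708 0.31442789]
 [0.56563847 0.30821936]
 [0.64877451 0.31472159]] [[0.6722279  0.31643325]]
yaw 5.571437604647432
len 0.10688335529099871 from nose [0.63221597 0.31460922] from rear [0.62934623 0.31432928]
handle dir-90 5.889207715174223 handle mid [0.59692218 0.25567501] along axis from rear 0.02603457042467183
```

```bash
python3 -m crank '[{"linear":[-0.016,0.0047,0],"delta_rot":[0,0,0],"gripper":100},{"linear":[-0.016,0.0047,0],"delta_rot":[0,0,-0.117],"gripper":100},{"linear":[0,0,0],"delta_rot":[0,0,0],"gripper":80},{"linear":[0,0,0.04],"delta_rot":[0,0,0],"gripper":80},{"linear":[0,0,0.05],"delta_rot":[0,0,0],"gripper":80},{"linear":[0,0,0.04],"delta_rot":[0,0,0],"gripper":80},{"linear":[0,0,0],"delta_rot":[0,0,0],"gripper":80},{"linear":[0,0,0],"delta_rot":[0,0,0],"gripper":80}]'
python3 - <<'E'
from h import *
plan(.631,.3145,.104,-174.3);c=snap("wrist","w12")
E
```

```text
time_s: 26.45
tcp_pos: [0.6325, 0.3143, 0.167]
ee_rot: [[-0.995, -0.1, 0.003], [-0.1, 0.995, 0.001], [-0.004, 0.001, -1.0]]
wrist_force: [-0.2, 0.2, 1.0]
gripper_width: 0.808
t 26.45 tcp [0.6325 0.3143 0.167 ] phi -174.28 g 0.808 F [-0.2  0.2  1. ]
turn [0.001  0.0035 0.0004]
shift now [0.0017 0.0003 0.063 ] | after turn [0.0014 0.0003 0.063 ]
```

View pics/w12.png

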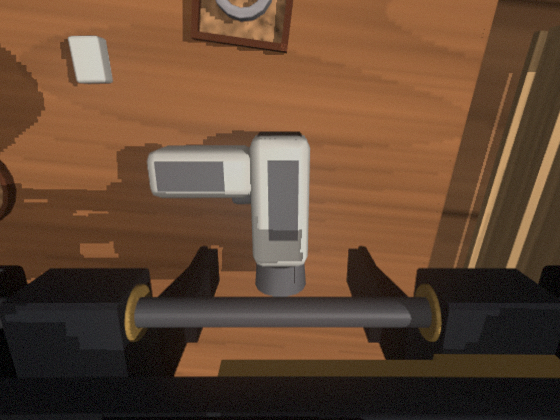

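```bash
python3 -m crank '[{"linear":[0.001,0,0.02],"delta_rot":[0,0,0],"gripper":80},{"linear":[0,0,0.025],"delta_rot":[0,0,0],"gripper":80},{"linear":[0,0,0.012],"delta_rot":[0,0,0],"gripper":80},{"linear":[0,0,0.004],"delta_rot":[0,0,0],"gripper":80},{"linear":[0,0,0],"delta_rot":[0,0,0],"gripper":80},{"linear":[0,0,0],"delta_rot":[0,0,0],"gripper":80}]'
python3 - <<'E'
from h import *
plan(.631,.3145,.104,-174.3)
E
python3 -m crank '[{"linear":[0,0,0],"delta_rot":[0,0,0],"gripper":30},{"linear":[0,0,0],"delta_rot":[0,0,0],"gripper":30},{"linear":[0,0,0],"delta_rot":[0,0,0],"gripper":25},{"linear":[0,0,0],"delta_rot":[0,0,0],"gripper":25},{"linear":[0,0,0],"delta_rot":[0,0,0],"gripper":25},{"linear":[0,0,0],"delta_rot":[0,0,0],"gripper":25},{"linear":[0,0,0],"delta_rot":[0,0,0],"gripper":25}]'
```

```text
time_s: 27.25
tcp_pos: [0.6313, 0.314, 0.1046]
ee_rot: [[-0.995, -0.1, 0.002], [-0.1, 0.995, 0.001], [-0.002, 0.001, -1.0]]
wrist_force: [0.6, 0.5, 0.3]
gripper_width: 0.798
t 27.25 tcp [0.6313 0.314  0.1046] phi -174.28 g 0.798 F [0.6 0.5 0.3]
turn [0.0009 0.0018 0.0004]
shift now [0.0003 0.0005 0.0006] | after turn [0.0003 0.0005 0.0006]
time_s: 28.12
tcp_pos: [0.6307, 0.3136, 0.1034]
ee_rot: [[-0.995, -0.1, -0.0], [-0.1, 0.995, -0.0], [0.0, -0.0, -1.0]]
wrist_force: [-0.0, -1.3, 0.5]
gripper_width: 0.41
```

```bash
python3 -m crank '[{"linear":[0,0,-0.01],"delta_rot":[0,0,0],"gripper":25},{"linear":[0,0,-0.03],"delta_rot":[0,0,0],"gripper":25},{"linear":[0,0,-0.04],"delta_rot":[0,0,0],"gripper":25},{"linear":[0,0,-0.04],"delta_rot":[0,0,0],"gripper":25},{"linear":[0,-0.0164,-0.02],"delta_rot":[0,0,0],"gripper":25},{"linear":[0.0025,-0.035,0],"delta_rot":[0,0,0],"gripper":25},{"linear":[0.0025,-0.036,0],"delta_rot":[0,0,0],"gripper":25},{"linear":[0.0025,-0.036,0],"delta_rot":[0,0,0],"gripper":25},{"linear":[0.0025,-0.036,0],"delta_rot":[0,0,0],"gripper":25},{"linear":[0.0025,-0.036,0],"delta_rot":[0,0,0],"gripper":25}]'
python3 -m crank '[{"linear":[0.0025,-0.036,0],"delta_rot":[0,0,0],"gripper":25},{"linear":[0.0025,-0.036,0],"delta_rot":[0,0,0],"gripper":25},{"linear":[0.0025,-0.036,0],"delta_rot":[0,0,0],"gripper":25},{"linear":[0.0025,-0.036,0],"delta_rot":[0,0,0],"gripper":25},{"linear":[0.0025,-0.036,0],"delta_rot":[0,0,0],"gripper":25},{"linear":[0.0025,-0.036,0],"delta_rot":[0,0,0],"gripper":25},{"linear":[0.0025,-0.036,0],"delta_rot":[0,0,0],"gripper":25},{"linear":[0.0025,-0.036,0],"delta_rot":[0,0,0],"gripper":25},{"linear":[0,0,0],"delta_rot":[0,0,0],"gripper":25},{"linear":[0,0,0],"delta_rot":[0,0,0],"gripper":25}]'
python3 - <<'E'
from h import *
plan(.647,-.244,.1065,-169.5);c=snap("wrist","w13")
E
```

```text
time_s: 29.38
tcp_pos: [0.6369, 0.1158, 0.2425]
ee_rot: [[-0.995, -0.099, -0.002], [-0.099, 0.995, -0.0], [0.002, -0.0, -1.0]]
wrist_force: [-0.4, -0.0, -1.3]
gripper_width: 0.412
time_s: 30.62
tcp_pos: [0.6458, -0.1708, 0.2426]
ee_rot: [[-0.995, -0.099, -0.002], [-0.099, 0.995, 0.001], [0.001, 0.001, -1.0]]
wrist_force: [0.8, 0.1, -2.0]
gripper_width: 0.411
t 30.62 tcp [ 0.6458 -0.1708  0.2426] phi -174.33 g 0.411 F [ 0.8  0.1 -2. ]
turn [ 0.0008 -0.0014 -0.0844]
shift now [ 0.0058 -0.0731  0.1361] | after turn [ 0.0121 -0.0722  0.1361]
```

View pics/w13.png

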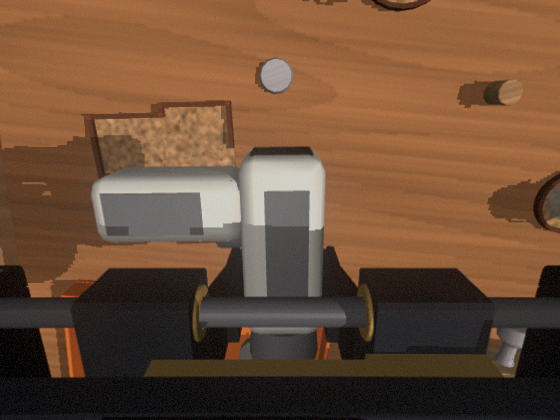

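Run:
```python
from h import *
c=load("w13");cv2.imwrite("pics/w13c.png",cv2.resize(c["img"][85:185,70:250],None,fx=4.4,fy=4.4,interpolation=cv2.INTER_CUBIC))
```

```text
(no output)
```

View pics/w13c.png

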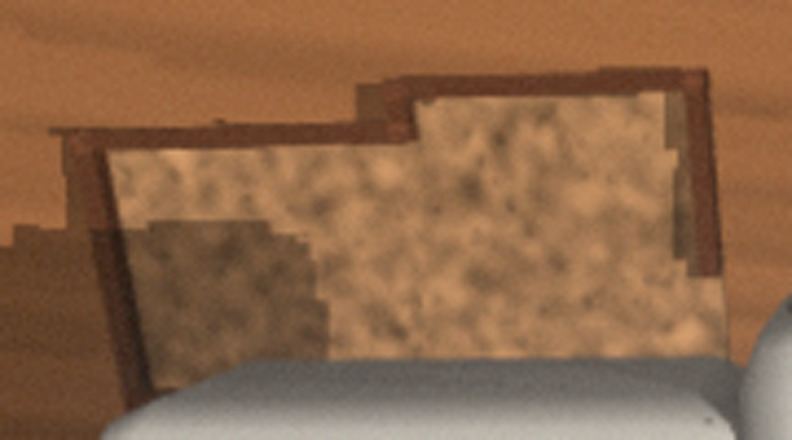

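Run:
```python
from h import *
c=load("w13");f=lambda p:(np.array(p,float)+.5)/4.4-.5+np.array([70,85])
w=ray(c,f([(410,79),(706,70),(75,133),(400,123),(719,275)]),.108);print(w)
an=lambda d:np.degrees(np.arctan2(d[1],d[0]))
print(an(w[1]-w[0])-90,an(w[3]-w[2])-90,an(w[4]-w[1]))
obs=[w[1],w[2]];mod=[(-.065,.062),(-.057,-.062)]
c5=load("w5");q=ray(c5,[(145.4,154.4),(47.4,204.4)],.108)
c0=load("top0");g=lambda p:(np.array(p,float)+.5)/2.75-.5+np.array([300,85])
q0=ray(c0,g([(258,37),(447,163),(283,196)]),.108)
def fit(o,m):
    o=np.array(o);m=np.array(m);oc=o-o.mean(0);mc=m-m.mean(0)
    a=np.arctan2((mc[:,0]*oc[:,1]-mc[:,1]*oc[:,0]).sum(),(mc*oc).sum());R=np.array([[np.cos(a),-np.sin(a)],[np.sin(a),np.cos(a)]])
    t=o.mean(0)-R@m.mean(0);return np.degrees(a),t,t+R@[.012,.031]
print(fit(obs,mod));print(fit(q,mod));print(fit(q0,[(.065,.062),(-.057,-.062),(-.065,.062)]))
```

```text
[[ 0.57296478 -0.28001461]
 [ 0.56553604 -0.22320349]
 [ 0.58972132 -0.34485481]
 [ 0.58137871 -0.28204516]
 [ 0.60451266 -0.21861246]]
7.4498428300041155 7.5659540442671585 6.717885405090725
(np.float64(7.552871483255043), array([ 0.63809944, -0.27601125]), array([ 0.64592066, -0.24370291]))
(np.float64(7.6112576790952575), array([ 0.63929568, -0.27575627]), array([ 0.64708397, -0.24343998]))
(np.float64(8.318322493873413), array([ 0.6374375 , -0.27782207]), array([ 0.6448264 , -0.24541213]))
```

```bash
python3 -m crank '[{"linear":[0.0024,-0.0242,0],"delta_rot":[0,0,0],"gripper":25},{"linear":[0.0024,-0.0242,0],"delta_rot":[0,0,0],"gripper":25},{"linear":[0.0024,-0.0242,0],"delta_rot":[0,0,-0.034],"gripper":25},{"linear":[0,0,0.03],"delta_rot":[0,0,0],"gripper":25},{"linear":[0,0,0.04],"delta_rot":[0,0,0],"gripper":25},{"linear":[0,0,0.025],"delta_rot":[0,0,0],"gripper":25},{"linear":[0,0,0],"delta_rot":[0,0,0],"gripper":25},{"linear":[0,0,0],"delta_rot":[0,0,0],"gripper":25}]'
python3 - <<'E'
from h import *
plan(.646,-.2438,.1065,-172.4);c=snap("wrist","w14")
E
```

```text
time_s: 31.68
tcp_pos: [0.6475, -0.2445, 0.1498]
ee_rot: [[-0.991, -0.133, 0.002], [-0.133, 0.991, -0.001], [-0.002, -0.001, -1.0]]
wrist_force: [0.1, 0.1, -1.1]
gripper_width: 0.411
t 31.68 tcp [ 0.6475 -0.2445  0.1498] phi -172.34 g 0.411 F [ 0.1  0.1 -1.1]
turn [-0.0014  0.0021  0.0011]
shift now [0.0015 0.0009 0.0433] | after turn [0.0014 0.0008 0.0433]
```

View pics/w14.png

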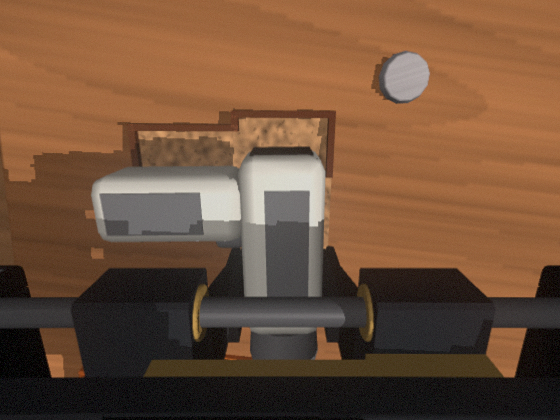

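Aligned over the tray: its rear rim runs from (237,115) to (334,113) and the barrel sits centred between the sides. Lower.

```bash
python3 -m crank '[{"linear":[0.001,0.0007,0.015],"delta_rot":[0,0,0],"gripper":25},{"linear":[0,0,0.015],"delta_rot":[0,0,0],"gripper":25},{"linear":[0,0,0.007],"delta_rot":[0,0,0],"gripper":25},{"linear":[0,0,0.003],"delta_rot":[0,0,0],"gripper":25},{"linear":[0,0,0],"delta_rot":[0,0,0],"gripper":25},{"linear":[0,0,0],"delta_rot":[0,0,0],"gripper":25}]'
python3 -m crank '[{"linear":[0,0,0.0015],"delta_rot":[0,0,0],"gripper":25},{"linear":[0,0,0],"delta_rot":[0,0,0],"gripper":25}]'
python3 -m crank '[{"linear":[0,0,0.001],"delta_rot":[0,0,0],"gripper":25},{"linear":[0,0,0],"delta_rot":[0,0,0],"gripper":25}]'
python3 -m crank '[{"linear":[0,0,0.001],"delta_rot":[0,0,0],"gripper":25},{"linear":[0,0,0],"delta_rot":[0,0,0],"gripper":25}]'
```

```text
time_s: 32.48
tcp_pos: [0.6459, -0.243, 0.1089]
ee_rot: [[-0.991, -0.134, 0.001], [-0.134, 0.991, -0.0], [-0.001, -0.0, -1.0]]
wrist_force: [-0.1, -0.7, -1.9]
gripper_width: 0.412
time_s: 32.72
tcp_pos: [0.6455, -0.2429, 0.1069]
ee_rot: [[-0.991, -0.133, 0.0], [-0.133, 0.991, 0.0], [-0.0, 0.0, -1.0]]
wrist_force: [0.3, -1.1, -1.5]
gripper_width: 0.41
time_s: 32.98
tcp_pos: [0.6457, -0.243, 0.1063]
ee_rot: [[-0.991, -0.133, 0.0], [-0.133, 0.991, -0.0], [-0.0, -0.0, -1.0]]
wrist_force: [-1.2, 0.4, 0.4]
gripper_width: 0.415
time_s: 33.22
tcp_pos: [0.6457, -0.243, 0.1063]
ee_rot: [[-0.991, -0.134, 0.001], [-0.134, 0.991, -0.001], [-0.001, -0.001, -1.0]]
wrist_force: [-2.4, 1.2, 4.7]
gripper_width: 0.41
```

Seated (force rises at 0.1063). Release with a limited opening, rise and back off.

```bash
python3 -m crank '[{"linear":[0,0,-0.001],"delta_rot":[0,0,0],"gripper":80},{"linear":[0,0,0],"delta_rot":[0,0,0],"gripper":80},{"linear":[0,0,0],"delta_rot":[0,0,0],"gripper":80},{"linear":[0,0,0],"delta_rot":[0,0,0],"gripper":80},{"linear":[0,0,-0.02],"delta_rot":[0,0,0],"gripper":80},{"linear":[0,0,-0.04],"delta_rot":[0,0,0],"gripper":80},{"linear":[0,0,-0.06],"delta_rot":[0,0,0],"gripper":80},{"linear":[0.02,0,-0.06],"delta_rot":[0,0,0],"gripper":80},{"linear":[0.05,0,0],"delta_rot":[0,0,0],"gripper":80},{"linear":[0.05,0,0],"delta_rot":[0,0,0],"gripper":80}]'
python3 -m crank '[{"linear":[0.05,0,0],"delta_rot":[0,0,0],"gripper":80},{"linear":[0.05,0,0],"delta_rot":[0,0,0],"gripper":80},{"linear":[0,0,0],"delta_rot":[0,0,0],"gripper":80}]'
python3 - <<'E'
from h import *
c=snap("wrist","w15");c=snap("top","t1");snap("scene","s1")
E
```

```text
time_s: 34.48
tcp_pos: [0.5259, -0.2589, 0.2858]
ee_rot: [[-0.991, -0.134, 0.002], [-0.134, 0.991, -0.0], [-0.002, -0.0, -1.0]]
wrist_force: [0.1, -0.5, 0.0]
gripper_width: 0.8
time_s: 34.85
tcp_pos: [0.4249, -0.2725, 0.2862]
ee_rot: [[-0.991, -0.131, 0.001], [-0.131, 0.991, -0.0], [-0.001, -0.0, -1.0]]
wrist_force: [1.3, -0.5, -0.2]
gripper_width: 0.8
```

View pics/t1.png

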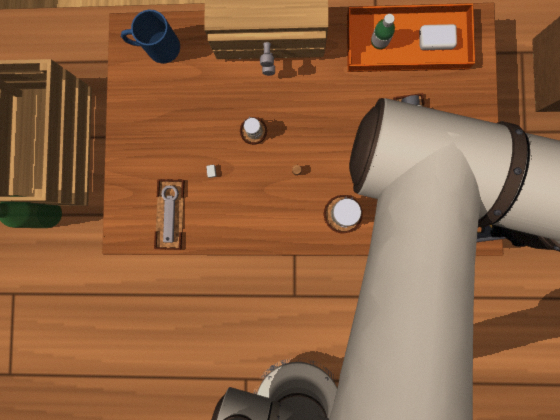

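View pics/s1.png

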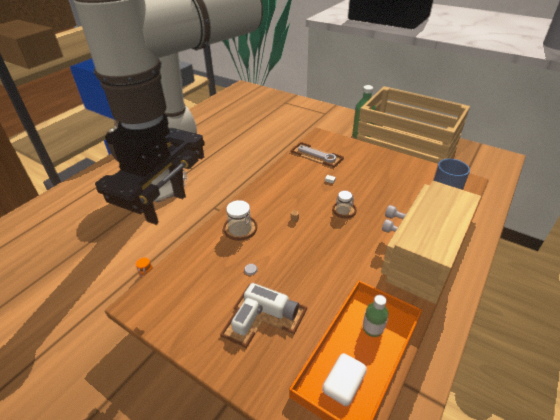

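View pics/w15.png

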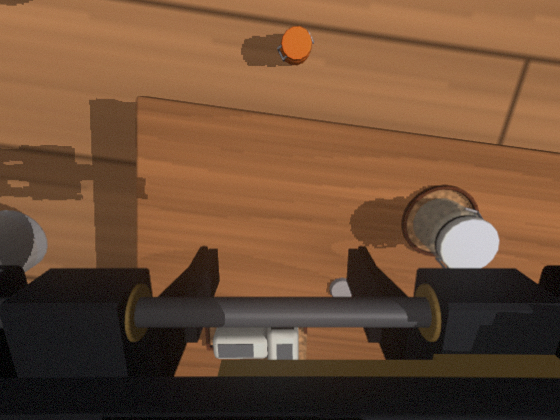

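Run:
```python
from h import *
c=load("t1");hsv=cv2.cvtColor(c["img"],cv2.COLOR_BGR2HSV)
m=((hsv[...,1]<40)&(hsv[...,2]>190)).astype(np.uint8)
for nm,x0,y0,x1,y1,z in [("big",325,190,365,235,.169),("small",238,112,268,145,.153)]:
    ct=max(cv2.findContours(m[y0:y1,x0:x1],0,1)[0],key=cv2.contourArea)[:,0]+[x0,y0]
    (u,v),rr=cv2.minEnclosingCircle(ct.astype(np.float32));print(nm,ray(c,[(u,v)],z).round(4))
s=((hsv[...,1]<70)&(hsv[...,2]>100)).astype(np.uint8);q=np.zeros_like(s);q[178:250,155:186]=s[178:250,155:186]
ct=max(cv2.findContours(q,0,1)[0],key=cv2.contourArea);print("opener",cv2.minAreaRect(ray(c,ct[:,0],.113).astype(np.float32)))
a=load("s1")["img"]
cv2.imwrite("pics/s1c.png",cv2.resize(a[180:350,205:365],None,fx=3.5,fy=3.5,interpolation=cv2.INTER_CUBIC))
```

```text
big [[ 0.4437 -0.098 ]]
small [[0.623  0.0932]]
opener ((0.4435440003871918, 0.27641379833221436), (0.11881104111671448, 0.03291255608201027), 1.0917295217514038)
```

View pics/s1c.png

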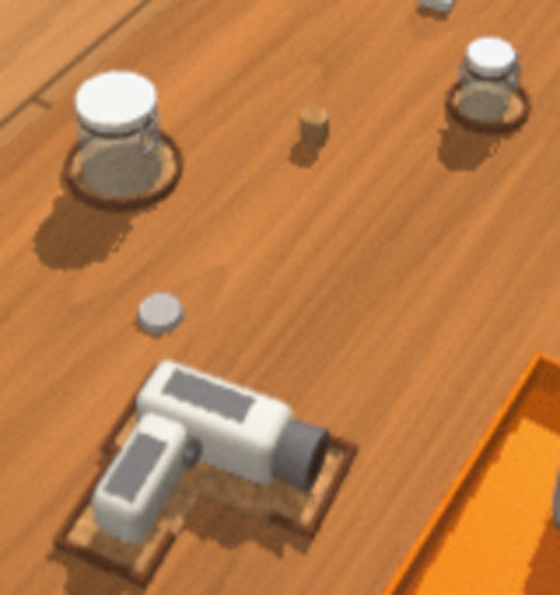

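```bash
python3 -c "
from station import workorder
print(workorder.finish_job())"
```

```text
the job is handed in; nothing more can be done
None
```

All four things are in their holders and released, and I handed the job in at about 35 s of the 112 s allowed. No verdict came back. I left the orange jar alone and picked up the white small jar.

- **Positions:** In the last top view, both jars' axes and the opener were within about 2 mm of their holders' centres. The opener was also within about 3° of its tray.
- **Seating:** All four showed a clear force rise close to the expected seated height, peaking at about 12 N for the large jar. Both jars look upright in the last pictures.
- **Thermometer:** The arm hid it in the final top view, so I did not re-measure it there. The final scene view shows it inside the L-shaped tray with the nose to +x. The gripper let go about 1 mm from the target I had worked out.
- **Measurements that disagreed:** The L-shaped tray first measured at a 9–11° turn. I had missed a step in its rear edge, and with that included three views gave 7.6–8.3° and agreed to about 2 mm. The first estimate of the large coaster's y was 4 mm off because of shadow, and I corrected it before placing the jar.

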